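# Lock off the slide dryer and fish out its trapped tray

## Task

The slide tray has slipped too deep into the slide dryer. First switch the dryer off: pull the locking toggle bat on its roof outward, flip it over to the other side and let it spring back into its lock. Only then take the hooked pick from its rest, draw the tray completely out of the slot onto the worktop with it (do not touch the tray with the fingers), and lay the pick back in its rest; leave everything else standing where it is.

Things in the scene. Friction and masses are not known exactly. Their poses are not given: they have to be found in the camera images.
- slot_mouth (a point): Mid-point of the slot mouth in the slide dryer's front face, at worktop level; x points level into the slot, y to the left of one looking in, z up. The dryer is a fixed white louvred box, 170 deep (x) x 150 wide x 92 mm high. The slot is 84 wide, 60 high, 160 mm deep, closed behind and above; its floor is the worktop.
- bat_grip (a point): Grip of the toggle bat: round aluminium, 18 to 21 mm thick, wider towards its end. Point on its axis, 76 mm from the pivot, 16 mm below its end; z points outward along the bat, x along the swing axis (the dryer's x). The pivot is 98 mm above the worktop, 55 mm behind the mouth, on the dryer's middle line. Two steel cheeks stand beside the bat, up to 36 mm from the pivot.
- toggle_swing (a joint): Swing of the bat about the dryer's x: 0 = ON (start), leaning 0.4 rad from vertical to the dryer's +y (left); 0.8 = OFF, leaning 0.4 rad to its -y. It stays where it is left (friction about 1 N at the grip). A cross pin locks it at both ends unless the bat is pulled out.
- toggle_bat (a joint): How far the bat is pulled outward along its own axis, 0 to 0.016 m, against a spring (4.5 N at 0, 7 N at the end). It must be out by 0.010 m or more for its pin to pass over the hump between the two notches; reads under 0.002 when sprung home in a notch.
- tray_center (a point): Middle of the aluminium slide tray, 8 mm above its underside; x points to its back end (into the slot). Tray 90 (x) x 66 x 16 mm, 0.2 kg, loose on the worktop in the slot, front end 32 to 48 mm behind the mouth. Front half: empty open well for the hook, inside x = -40 to -2 mm, 58 mm wide, floor 3 mm, front wall 5 mm thick, 16 mm high. Back half: glass slides.
- pick: Hooked pick, 204 mm long, 0.1 kg. Origin in the handle, on its axis, where to grip it; x points to the hook, z up when the hook points down. Black handle 110 x 18 (y) x 20 (z) mm from x = -60 to 50 mm; steel shank 8 mm thick along x to 140 mm, where an 8 mm thick hook bends straight down, ending 24 mm below the axis.
- hook_end (a point): Lower end of the pick's hook, at x = 140, y = 0, z = -24 mm of the pick; axes as the pick's.
- rest: Rest of the pick: fixed grey stand, base 170 x 60 x 8 mm, origin at worktop level. The pick lies along its x, hook to +x and down, axis 46 mm above the worktop, origin above the rest's origin. Notched uprights, 10 mm thick, at x = -50 (under the handle, notch 28 mm wide) and x = 80 mm (under the shank, notch 26 mm wide); prong tops flare, at 59 and 65 mm height.
- specimen_jar: Bystander: white jar with a screw lid, 64 x 64 x 75 mm, origin under it. Leave alone.
- bench_timer: Bystander: small white bench timer, 45 x 70 x 29 mm, origin under it. Leave alone.
- dropper_0: Bystander: dropper bottle, 44 x 44 x 126 mm, origin under it. Leave alone.
- petri_0: Bystander: culture dish lying flat, 90 x 90 x 15 mm, origin under it. Leave alone.
- buffer_bottle: Bystander: white bottle, 66 x 66 x 147 mm, origin under it. Leave alone.
- tray: The slide tray itself, origin in the middle of its underside; axes as tray_center.
Things that resemble listed ones, but are neither listed nor needed, are in the scene too. Of the things that look like the part that bears slot_mouth, the larger one is meant.

How it is judged (in metres and radians):
On the way, in this order (a step that is already met when the one before it is completed fails the run):
1. the toggle bat is pulled outward on its ON side (value of joint toggle_bat above 0.006 m and value of joint toggle_swing below 0.25 rad).
2. the toggle is flipped to OFF and sprung home in its lock (value of joint toggle_swing above 0.7 rad and value of joint toggle_bat below 0.003 m), for 0.2 s.
3. the pick is lifted out of its rest (z of pick in the frame of rest above 0.07 m), for 0.1 s.
4. the tray is completely out of the slot (x of tray_center in the frame of slot_mouth below -0.045 m), for 0.1 s.
At the end, for the whole second after the job is handed in: Toggle at OFF (over 0.70 rad), sprung home (under 3 mm out); tray wholly outside the slot (middle 45 mm or more before the mouth), flat on the worktop, still; pick still in its rest, hook down at the +x end, within 30 mm along, 12 mm across, 5 mm in height (all of step 2 and x of tray_center in the frame of slot_mouth below -0.045 m and height (world z) of tray_center below 0.012 m and angle between tray_center's own z axis and vertical below 0.1 rad and linear speed of each of tray, pick below 0.02 m/s and z of pick in the frame of rest between 0.041 and 0.051 m and x of pick in the frame of rest between -0.03 and 0.03 m and y of pick in the frame of rest between -0.012 and 0.012 m and x of hook_end in the frame of rest above 0.1 m and angle between pick's own z axis and vertical below 0.2 rad); the robot touches nothing.
It fails at once if the tray is moved while the dryer is not switched off (value of joint toggle_swing below 0.65 rad and distance of tray_center from where it was at the start of the episode above 0.008 m).
It fails at once if the fingers touch the tray (contact force between the fingers and tray above 0.5 N).
It fails at once if a bystander is shifted by more than 30 mm or tipped (distance of any of specimen_jar, bench_timer, dropper_0, petri_0, buffer_bottle from where it was at the start of the episode above 0.03 m or angle between any of specimen_jar, bench_timer, dropper_0, petri_0, buffer_bottle's own z axis and vertical above 0.5 rad).
It also fails if it takes over 61 s, if anything falls off the work surface, if the arm or the gripper's body presses on something with over 40 N, if the wrist force passes 120 N, or if a joint passes its speed limit or range.

## Robot

A 6-joint arm with a two-finger parallel gripper is mounted at the origin on a cart in front of the work surface, level with it; the furniture and walls round the work are solid. World frame = base frame: x ahead of the robot, y to its left, z up, the work surface at z = 0. Lengths are in mm, angles in rad, forces in N, time in s.
With the tool pointing down it reaches from about 275 to 825 mm from the base axis. Payload 5.2 kg.
Tool frame: the origin (TCP) lies between the finger pads; the fingertips stand 22 mm ahead of it and the grasp point (between the pads) lies 3 mm ahead of it; y points along the fingers, z is the direction in which the jaws open and shut, and the axes are right-handed (so a half turn about y gives the same grasp; the last joint's range is limited). The gripper opens to 93 mm and grips with 3 to 60 N. Pads are 15 mm wide; open, the fingers measure 128 mm over their backs; the gripper's body (75 mm by 188 mm) begins 65 mm behind the grasp point.
Start: joints at [-1.516, 0.259, 1.535, -0, 1.348, -0.203], TCP at [140.246, -531.824, 240.653] pointing down, gripper open.
Joint ranges: [-3.14, 3.14], [-0.91, 2.08], [0.19, 2.58], [-1.22, 4.36], [0.22, 2.71], [-3.12, 3.12]. Speed limits (rad/s): [2.57, 2.57, 3.14, 3.14, 3.14, 3.14].

## Interface

Orientations are given as a unit quaternion [w, x, y, z].
In Python, from rig import get_state, camera, camera_model, workorder, nets gives the robot as it stands.
- The arm moves only by the tool jog_arm, never from a script. Its argument "motion" is a list that holds one entry, the list of rows, each a list of 7 numbers: the shift along the tool's x, y, z in mm, then the turn, a rotation vector about the tool's x, y, z in rad, then the opening, from -1 (shut) to 1 (fully open). A call has 1 to 8 rows; each row is the pose to reach, as a shift and turn from the pose measured when the call began, along the tool's axes at that moment; what a row does not reach only later rows make up. A row lasts 1/12 s, in which the tool goes at most 41.7 mm and 7.16 degrees, less where a joint would pass 70% of its speed; a pose out of reach is approached as far as the arm can. A call with a gripper value outside its range is refused whole. The fingers move at their own pace and stop on an object; "force" is the grip in N (left out, the last holds). Time passes only in rows, so rows that repeat a pose let the fingers close. It gives the time, the measured TCP pose, the force and the opening at its end, in the units of the state.
- get_state(): the state, without advancing time (a new reading comes with each control period).
- camera(name): name is "side" or "top"; returns (picture, depth): 420x560x3 uint8, blue, green, red; 420x560 float32, mm along the optical axis (not along the pixel's ray), 0 where there is no reading.
- camera_model(name): a dict with "vertical_fov" (degrees; the focal length in pixels is half the picture's height over the tangent of half this angle, whatever the lens; pixels are square), "cx", "cy" (the principal point, pixels), "k1" (the pictures are not rectified: a ray, as slopes to the right and down, at radius r is drawn at 1 + k1 r^2 times it, then the intrinsics apply), "extrinsics" (4x4, takes a point from world to camera coordinates). Camera axes: x right, y down, z forward; pixel columns grow to the right and rows downward; lengths in mm; the calibration is good to about 2 mm. A picture is of the moment at which its call begins. camera_model takes no time and is no camera call.
- workorder.close_job(): hands the job in, once; it reports no verdict.
Trained networks look in the newest picture that a camera, given by its name, has taken for a name from the list of things; names that differ only in an ending like _2 or _b are one class to them, and where a whole thing is asked for, a point or a joint stands for the part that bears it (a point fixed in the world has none). Each returns a list of dicts, best first, with "p" (0 to 1); they miss things now and then, are a little off and sometimes report something else, mostly with a low value. They report only what shows in the picture. A call takes as long as a camera call. They do not tell look-alikes from the thing itself.
- nets.look_for(query, camera): "xy" ([column, row] in pixels, amid what is visible of it).
- nets.landmark_of(query, camera): "xy" ([column, row] in pixels: a listed point, or the origin of a listed thing).
The state is a dict: "time_s": time; "joint_pos": joint angles; "joint_velocities": joint speeds; "effort": joint torques, N m; "eef_pos": TCP position; "tool_rot": TCP orientation; "contact_force": force on the tool from outside, world axes, zero at the start; "wrist_torque": the same for the moment, N m; "gripper_width": opening from 0.0 (shut) to 1.0 (fully open).
Only numpy, scipy, OpenCV 4.12 (cv2) and the standard library are available. Lean on these libraries where they do the work, as an engineer would, in place of code of your own. Each camera call takes 0.05 s, during which the arm holds its last target.

## Working session

There is one attempt and no reset: what is moved stays moved. The work goes in short steps, Python scripts to look and compute and a tool call to move; the robot and the scene stay as the last step left them, time stands still between calls to the robot, and variables do not carry over. Pictures are saved under pics/ and viewed, and the job is handed in when it is done.

Besides the shell and the picture viewer there is one more tool, called after "Call:" by a JSON object that holds its "name" and its "arguments", one argument or row to a line. jog_arm: Moves the arm, as the interface text tells. Its arguments: {"type":"object","properties":{"motion":{"type":"array","items":{"type":"array","items":{"type":"array","items":{"type":"number"}}}},"force":{"type":"number"}},"required":["motion"]}

```bash
ls; mkdir -p pics; python3 - <<'E'
from rig import get_state, camera, camera_model
import cv2
print(get_state())
for n in("side","top"):
    im,d=camera(n); cv2.imwrite(f"pics/{n}0.png",im); print(camera_model(n))
    import numpy as np; np.save(f"{n}0.npy",d)
E
```

```text
pics
{'time_s': 0.0, 'joint_pos': array([-1.51577950e+00,  2.59357600e-01,  1.53607184e+00,  1.51084226e-07,
        1.34799331e+00, -2.02802825e-01]), 'joint_velocities': array([ 1.99271599e-03, -4.35050481e-04, -3.01636535e-04, -1.17321575e-03,
        3.60957666e-05,  2.30185248e-04]), 'effort': array([ 2.58150656e-03, -4.37303817e+01, -2.83999211e+01,  7.19191320e-02,
        4.13044752e-02, -1.27453113e-04]), 'eef_pos': array([ 140.22813787, -531.30398086,  239.81432817]), 'tool_rot': array([ 0.09094853, -0.09085289,  0.70188463, -0.7005941 ]), 'contact_force': array([-0.70031557,  0.29160494, -0.55922051]), 'wrist_torque': array([ 0.0056268 , -0.02221868, -0.03439975]), 'gripper_width': 0.9980494938709844}
{'vertical_fov': 46.61958973600793, 'cx': 286.12123373193344, 'cy': 203.98253296580893, 'k1': -0.12207532386959848, 'extrinsics': array([[-9.72890899e-01, -2.31264040e-01,  4.91993716e-04,
         5.55803320e+02],
       [-1.51139762e-01,  6.34207751e-01, -7.58246201e-01,
         1.87908434e+02],
       [ 1.75043053e-01, -7.37765188e-01, -6.51968141e-01,
         1.62166714e+03],
       [ 0.00000000e+00,  0.00000000e+00,  0.00000000e+00,
         1.00000000e+00]])}
{'vertical_fov': 52.75675458919575, 'cx': 275.7289025434078, 'cy': 214.07582961966753, 'k1': 0.044018333483623044, 'extrinsics': array([[-8.27395943e-03, -9.99814971e-01, -1.73656362e-02,
         2.19251246e+01],
       [-9.93640979e-01,  1.01705155e-02, -1.12134591e-01,
         5.82665654e+02],
       [ 1.12290460e-01,  1.63274107e-02, -9.93541277e-01,
         1.32400173e+03],
       [ 0.00000000e+00,  0.00000000e+00,  0.00000000e+00,
         1.00000000e+00]])}
```

View pics/side0.png

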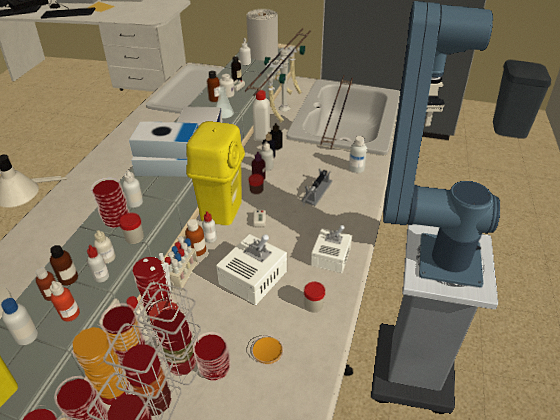

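View pics/top0.png

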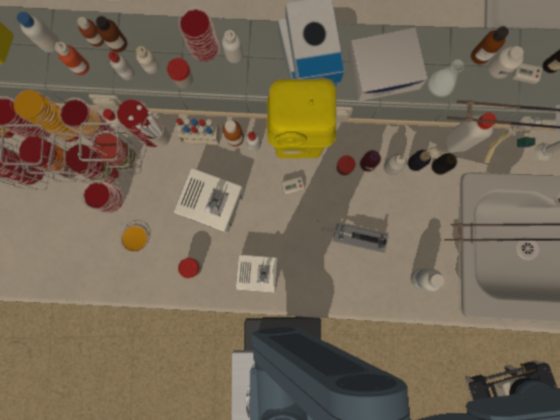

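```bash
cat > h.py <<'E'
import numpy as np, cv2
from rig import get_state, camera, camera_model, nets, workorder
from scipy.spatial.transform import Rotation as R
H,W=420,560
def K(n):
    m=camera_model(n); f=H/2/np.tan(np.radians(m['vertical_fov'])/2)
    return m,np.array([[f,0,m['cx']],[0,f,m['cy']],[0,0,1.]]),np.array([m['k1'],0,0,0,0.])
def proj(n,p):
    m,k,d=K(n);E=m['extrinsics']
    rv=cv2.Rodrigues(E[:3,:3])[0]
    return cv2.projectPoints(np.atleast_2d(np.array(p,float)).reshape(-1,1,3),rv,E[:3,3],k,d)[0][:,0]
def cloud(n,d):
    m,k,dc=K(n);E=m['extrinsics']
    u,v=np.meshgrid(np.arange(W),np.arange(H))
    s=cv2.undistortPoints(np.stack([u,v],-1).reshape(-1,1,2).astype(float),k,dc)[:,0].reshape(H,W,2)
    c=np.concatenate([s*d[...,None],d[...,None]],-1)
    w=(c-E[:3,3])@E[:3,:3]; w[d==0]=np.nan
    return w
def ray_z(n,uv,z):
    m,k,dc=K(n);E=m['extrinsics']
    s=cv2.undistortPoints(np.array(uv,float).reshape(1,1,2),k,dc)[0,0]
    r=E[:3,:3].T@np.array([s[0],s[1],1]); o=-E[:3,:3].T@E[:3,3]
    return o+r*(z-o[2])/r[2]
E
python3 - <<'E'
from h import *
for c in("side","top"):
    camera(c)
    for q in["slot_mouth","bat_grip","tray_center","pick","hook_end","rest","specimen_jar","bench_timer","dropper_0","petri_0","buffer_bottle"]:
        print(c,q,[(np.round(r['xy']).tolist(),round(r['p'],2)) for r in nets.landmark_of(q,c)][:4])
E
```

```text
side slot_mouth [([336.0, 243.0], 0.64)]
side bat_grip [([340.0, 229.0], 0.56), ([261.0, 239.0], 0.5)]
side tray_center [([357.0, 169.0], 0.29)]
side pick [([318.0, 178.0], 0.46)]
side hook_end [([305.0, 205.0], 0.47)]
side rest [([318.0, 188.0], 0.81)]
side specimen_jar [([314.0, 307.0], 0.67)]
side bench_timer [([257.0, 220.0], 0.7)]
side dropper_0 [([207.0, 240.0], 0.62)]
side petri_0 [([267.0, 349.0], 0.62), ([355.0, 168.0], 0.33), ([258.0, 223.0], 0.18)]
side buffer_bottle [([356.0, 167.0], 0.92)]
top slot_mouth [([235.0, 210.0], 0.95)]
top bat_grip [([211.0, 207.0], 0.6), ([260.0, 281.0], 0.54)]
top tray_center []
top pick [([369.0, 238.0], 0.83), ([365.0, 241.0], 0.23)]
top hook_end [([324.0, 229.0], 0.52)]
top rest [([366.0, 240.0], 0.71), ([322.0, 229.0], 0.69)]
top specimen_jar []
top bench_timer [([291.0, 187.0], 0.54)]
top dropper_0 [([251.0, 146.0], 0.8), ([421.0, 276.0], 0.31)]
top petri_0 [([135.0, 239.0], 0.61)]
top buffer_bottle [([420.0, 280.0], 0.97), ([372.0, 234.0], 0.47)]
```

Larger dryer at top (208,200); rest with pick at (360,237); the smaller decoy dryer is at (257,273). Zooming in.

```bash
python3 - <<'E'
from h import *
im=cv2.imread('pics/top0.png'); 
cv2.imwrite('pics/tz.png',cv2.resize(im[140:300,160:400],None,fx=3.3,fy=3.3,interpolation=cv2.INTER_CUBIC))
im=cv2.imread('pics/side0.png'); 
cv2.imwrite('pics/sz.png',cv2.resize(im[150:320,200:370],None,fx=3.5,fy=3.5,interpolation=cv2.INTER_CUBIC))
wt=cloud('top',np.load('top0.npy'));ws=cloud('side',np.load('side0.npy'))
for n,w in(('top',wt),('side',ws)):
    z=w[...,2]
    sel=(abs(z)<15)&(w[...,0]>300)&(w[...,0]<700)&(abs(w[...,1])<400)
    print(n,'table z',np.median(z[sel]))
    # dryer top
    for lo,hi in((80,104),(40,75),(8,36)):
      s=(z>lo)&(z<hi)&(w[...,0]>300)&(w[...,0]<750)&(w[...,1]>-400)&(w[...,1]<400)
      c,l,st,ce=cv2.connectedComponentsWithStats(s.astype(np.uint8))
      for i in range(1,c):
        if st[i,4]>60:
            P=w[l==i]; r=cv2.minAreaRect(P[:,:2].astype(np.float32))
            print(n,lo,hi,st[i,4],np.round(ce[i]),'rect',np.round(r[0]),np.round(r[1]),round(r[2],1),'z',np.round(np.median(P[:,2]),1))
E
```

```text
top table z -1.0404318091917593
top 80 104 64 [372. 161.] rect [ 739. -287.] [41. 22.] 89.0 z 83.4
top 80 104 73 [397. 163.] rect [ 730. -359.] [49. 27.] 67.3 z 84.2
top 80 104 2475 [207. 199.] rect [627. 226.] [172. 153.] 68.9 z 91.1
top 40 75 65 [392. 167.] rect [ 727. -354.] [49. 18.] 48.3 z 59.1
top 40 75 203 [345. 166.] rect [ 729. -206.] [54. 40.] 88.4 z 55.3
top 40 75 68 [234. 210.] rect [594. 147.] [  3. 144.] 68.8 z 64.8
top 40 75 326 [359. 236.] rect [ 516. -229.] [203.  44.] 82.9 z 52.9
top 40 75 1288 [256. 273.] rect [396.  78.] [123. 106.] 84.6 z 64.3
top 40 75 298 [188. 268.] rect [415. 287.] [61. 61.] 45.6 z 71.8
top 8 36 299 [293. 186.] rect [678. -39.] [45. 69.] 15.0 z 24.6
side table z 0.508780291139124
side 80 104 63 [335. 234.] rect [395.  57.] [35. 28.] 0.9 z 89.3
side 80 104 1909 [251. 262.] rect [627. 228.] [176. 157.] 68.7 z 92.9
side 40 75 246 [262. 170.] rect [ 731. -276.] [ 39. 201.] 0.3 z 55.6
side 40 75 200 [316. 183.] rect [ 514. -228.] [206.  48.] 75.9 z 52.2
side 40 75 940 [331. 247.] rect [400.  78.] [131. 106.] 85.0 z 65.5
side 40 75 510 [253. 280.] rect [603. 276.] [222. 115.] 27.0 z 57.5
side 40 75 287 [314. 294.] rect [417. 291.] [60. 61.] 53.3 z 70.8
side 8 36 62 [258. 188.] rect [ 726. -193.] [49. 20.] 43.9 z 22.8
side 8 36 153 [316. 194.] rect [ 502. -229.] [133.  41.] 72.9 z 11.5
side 8 36 195 [259. 218.] rect [679. -33.] [44. 73.] 15.1 z 26.2
side 8 36 201 [329. 264.] rect [376. 113.] [146.  76.] 39.7 z 22.5
side 8 36 394 [253. 287.] rect [603. 277.] [222. 112.] 27.1 z 22.7
side 8 36 102 [313. 307.] rect [414. 309.] [52. 25.] 9.7 z 21.2
```

View pics/tz.png

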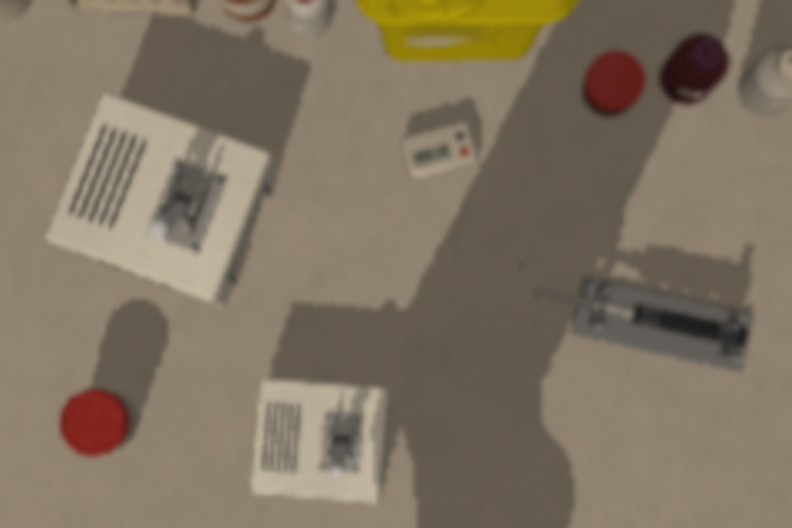

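View pics/sz.png

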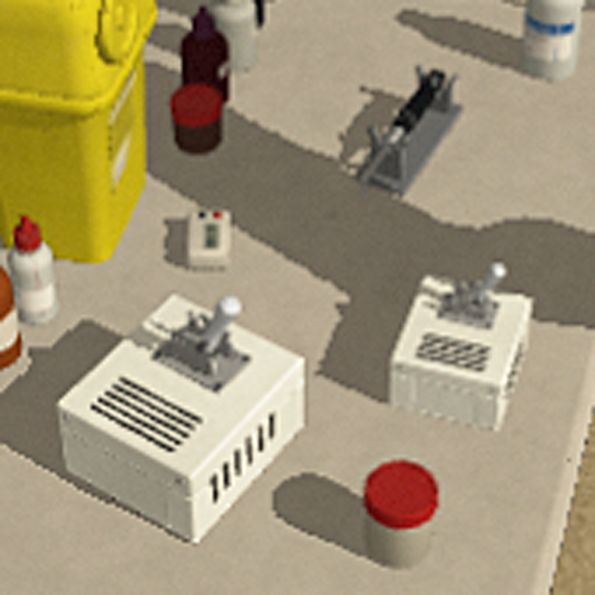

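```bash
python3 - <<'E'
from h import *
wt=cloud('top',np.load('top0.npy'));ws=cloud('side',np.load('side0.npy'))
th=np.radians(68.8);dx=np.array([np.cos(th),np.sin(th),0]);dy=np.array([-dx[1],dx[0],0])
C=np.array([627,227,0.]);M=C-85*dx;Pv=M+55*dx+[0,0,98]
print('mouth',M,'pivot',Pv,'grip',Pv+76*(np.sin(.4)*dy+[0,0,np.cos(.4)]))
for n,w in(('top',wt),('side',ws)):
    z=w[...,2]; s=(z>150)&(abs(w[...,0]-C[0])<90)&(abs(w[...,1]-C[1])<90)
    Q=w[s]-Pv
    print(n,s.sum(),'bat pts in pivot frame (x,y,z):'); print(np.round(np.c_[Q@dx,Q@dy,Q[:,2]])[:14].tolist())
    s=(z>95)&(w[...,0]>330)&(w[...,0]<470)&(w[...,1]>0)&(w[...,1]<160); print('decoy high',s.sum(), w[s].min(0) if s.any() else '', w[s].max(0) if s.any() else '')
    s=(z>60)&(w[...,0]>500)&(w[...,0]<760)&(w[...,1]>-110)&(w[...,1]<110); print('bin',s.sum(),w[s].min(0),w[s].max(0))
    # rest/pick
    s=(z>20)&(z<75)&(abs(w[...,0]-516)<70)&(abs(w[...,1]+225)<135)
    Q=w[s];
    m,_,_,_ = cv2.fitLine(Q[(Q[:,2]>45)][:,:2].astype(np.float32),cv2.DIST_HUBER,0,.01,.01).ravel(),0,0,0
    print('pick line',np.degrees(np.arctan2(m[1],m[0])),m[2:], )
    s=(z>4)&(z<12)&(abs(w[...,0]-516)<70)&(abs(w[...,1]+225)<135)
    Q=w[s]; print('base',len(Q),cv2.minAreaRect(Q[:,:2].astype(np.float32)))
def tri(q,ct,cs):
    pass
for u in((366,240),(369,238)): print('pick/rest top',ray_z('top',u,46),ray_z('top',u,0))
print('hook', ray_z('top',(324,229),22), ray_z('side',(305,205),22),'pick',ray_z('side',(318,178),46),'rest',ray_z('side',(318,188),0))
print(R.from_quat(np.roll(get_state()['tool_rot'],-1)).as_matrix().round(3))
E
```

```text
mouth [596.26191154 147.7524769    0.        ] pivot [616.1512629  199.03028596  98.        ] grip [588.55839972 209.73285225 168.00063554]
top 53 bat pts in pivot frame (x,y,z):
[[-1.0, 16.0, 54.0], [3.0, 23.0, 71.0], [1.0, 22.0, 69.0], [-1.0, 20.0, 64.0], [-3.0, 19.0, 60.0], [-5.0, 18.0, 57.0], [5.0, 28.0, 80.0], [2.0, 27.0, 82.0], [-1.0, 26.0, 83.0], [-4.0, 25.0, 84.0], [-4.0, 24.0, 75.0], [-6.0, 22.0, 70.0], [-7.0, 21.0, 62.0], [6.0, 32.0, 83.0]]
decoy high 34 [366.7533129   46.15383272  95.49804825] [406.70343143  67.29466286 133.54967382]
bin 597 [ 745.75145847 -109.71613522  217.92926466] [759.92697351  27.85407888 337.9370585 ]
pick line 76.94487 [ 508.56873 -240.82204]
base 593 ((515.7969970703125, -224.93699645996094), (269.0642395019531, 135.92523193359375), 89.33193969726562)
side 59 bat pts in pivot frame (x,y,z):
[[-1.0, 28.0, 88.0], [-5.0, 29.0, 85.0], [-7.0, 31.0, 85.0], [1.0, 26.0, 85.0], [4.0, 32.0, 90.0], [1.0, 34.0, 90.0], [-4.0, 33.0, 84.0], [-5.0, 37.0, 86.0], [-9.0, 37.0, 83.0], [3.0, 23.0, 80.0], [5.0, 29.0, 86.0], [5.0, 33.0, 88.0], [-0.0, 32.0, 84.0], [-0.0, 36.0, 86.0]]
decoy high 41 [366.70706078  46.44045197  95.10576796] [402.96038016  68.8948162  135.49767926]
bin 415 [ 744.431771   -109.69400187  208.1865827 ] [759.97013808  32.55727455 336.67606784]
pick line 75.83041 [ 511.61957 -227.92764]
base 360 ((517.1676635742188, -225.59266662597656), (139.7355194091797, 264.9063415527344), 0.8378086090087891)
pick/rest top [ 496.72756623 -265.90030053   46.        ] [ 499.01034154 -274.86754646    0.        ]
pick/rest top [ 502.91477409 -275.44031722   46.        ] [ 505.41071474 -284.73624144    0.        ]
hook [ 534.29546564 -137.82894905   22.        ] [ 532.17514177 -137.22983241   22.        ] pick [ 510.54159456 -278.32646011   46.        ] rest [ 507.79339109 -274.24731573    0.        ]
[[-0.967 -0.     0.255]
 [-0.255  0.    -0.967]
 [ 0.    -1.    -0.   ]]
```

```bash
cat >> h.py <<'E'
TH=np.radians(68.8);DX=np.array([np.cos(TH),np.sin(TH),0]);DY=np.array([-DX[1],DX[0],0])
MOUTH=np.array([596.3,147.8,0.]);PIV=MOUTH+55*DX+[0,0,98]
def bat(phi): # phi swing 0..0.8
    a=.4-phi; return np.sin(a)*DY+np.array([0,0,np.cos(a)])
def Rm(y,z):
    y=np.array(y,float);z=np.array(z,float);return np.c_[np.cross(y,z),y,z]
def rel(p,Rt):
    s=get_state();R0=R.from_quat(np.roll(s['tool_rot'],-1)).as_matrix()
    print('t',round(s['time_s'],2),'at',s['eef_pos'].round(1),'F',s['contact_force'].round(1),'w',round(s['gripper_width'],3),'q',s['joint_pos'].round(2))
    print('shift',(R0.T@(np.array(p)-s['eef_pos'])).round(1),'turn',R.from_matrix(R0.T@Rt).as_rotvec().round(3))
def batpose(phi,out):  # TCP for grasp at bat point 76+out
    b=bat(phi); return PIV+(76+out+3)*b, Rm(-b,DX)
E
python3 - <<'E'
from h import *
rel(*batpose(0,75))
E
```

```text
t 1.3 at [ 140.2 -531.8  240.6] F [ 0.8 -1.1  0.3] w 1.003 q [-1.52  0.26  1.54 -0.    1.35 -0.2 ]
shift [-598.     0.8 -620.6] turn [ 0.501 -2.471 -0.163]
```

Call:
{"name": "jog_arm", "arguments": {
  "motion": [
    [[-598, 0, -620, 0.501, -2.471, -0.163, 1], [-598, 0, -620, 0.501, -2.471, -0.163, 1], [-598, 0, -620, 0.501, -2.471, -0.163, 1], [-598, 0, -620, 0.501, -2.471, -0.163, 1], [-598, 0, -620, 0.501, -2.471, -0.163, 1], [-598, 0, -620, 0.501, -2.471, -0.163, 1], [-598, 0, -620, 0.501, -2.471, -0.163, 1], [-598, 0, -620, 0.501, -2.471, -0.163, 1]]
  ]
}}

```text
time_s: 1.97
eef_pos: [303.2, -239.1, 241.0]
tool_rot: [-0.397, 0.423, -0.501, 0.642]
contact_force: [0.6, -0.5, -0.6]
gripper_width: 1.003
```

```bash
python3 -c "
from h import *
rel(*batpose(0,75))"
```

```text
t 1.97 at [ 303.2 -239.1  241. ] F [ 0.6 -0.5 -0.6] w 1.003 q [-0.92 -0.17  2.   -0.05  1.11 -0.58]
shift [-513.6  -60.6  100.2] turn [ 0.301 -1.488 -0.096]
```

Call:
{"name": "jog_arm", "arguments": {
  "motion": [
    [[-514, -61, 100, 0.301, -1.488, -0.096, 1], [-514, -61, 100, 0.301, -1.488, -0.096, 1], [-514, -61, 100, 0.301, -1.488, -0.096, 1], [-514, -61, 100, 0.301, -1.488, -0.096, 1], [-514, -61, 100, 0.301, -1.488, -0.096, 1], [-514, -61, 100, 0.301, -1.488, -0.096, 1], [-514, -61, 100, 0.301, -1.488, -0.096, 1], [-514, -61, 100, 0.301, -1.488, -0.096, 1]]
  ]
}}

```text
time_s: 2.63
eef_pos: [465.5, 53.0, 240.7]
tool_rot: [-0.605, 0.65, -0.179, 0.424]
contact_force: [-0.0, -0.3, -0.0]
gripper_width: 1.0
```

```bash
python3 -c "
from h import *
rel(*batpose(0,75))"
```

```text
t 2.63 at [465.5  53.  240.7] F [-0.  -0.3 -0. ] w 1.0 q [ 0.03 -0.02  1.91 -0.26  0.98 -0.52]
shift [-71.   -6.9 179. ] turn [ 0.102 -0.508 -0.033]
```

Call:
{"name": "jog_arm", "arguments": {
  "motion": [
    [[-71, -7, 179, 0.102, -0.508, -0.033, 1], [-71, -7, 179, 0.102, -0.508, -0.033, 1], [-71, -7, 179, 0.102, -0.508, -0.033, 1], [-71, -7, 179, 0.102, -0.508, -0.033, 1], [-71, -7, 179, 0.102, -0.508, -0.033, 1], [-71, -7, 179, 0.102, -0.508, -0.033, 1], [-71, -7, 179, 0.102, -0.508, -0.033, 1]]
  ]
}}

```text
time_s: 3.22
eef_pos: [560.2, 221.9, 239.2]
tool_rot: [-0.655, 0.707, 0.011, 0.265]
contact_force: [-0.3, -0.7, -0.5]
gripper_width: 1.001
```

```bash
python3 -c "
from h import *
rel(*batpose(0,75));rel(*batpose(0,0))
im,d=camera('side');cv2.imwrite('pics/s1.png',cv2.resize(im[130:330,180:400],None,fx=3,fy=3))
im,d=camera('top');cv2.imwrite('pics/t1.png',cv2.resize(im[130:280,150:400],None,fx=3,fy=3))
"
```

```text
t 3.22 at [560.2 221.9 239.2] F [-0.3 -0.7 -0.5] w 1.001 q [ 0.34  0.21  1.67 -0.31  0.97 -0.73]
shift [ 0.7 -0.4 -1. ] turn [ 0.     0.001 -0.001]
t 3.22 at [560.2 221.9 239.2] F [-0.3 -0.7 -0.5] w 1.001 q [ 0.34  0.21  1.67 -0.31  0.97 -0.73]
shift [ 0.7 74.6 -1. ] turn [ 0.     0.001 -0.001]
```

View pics/s1.png

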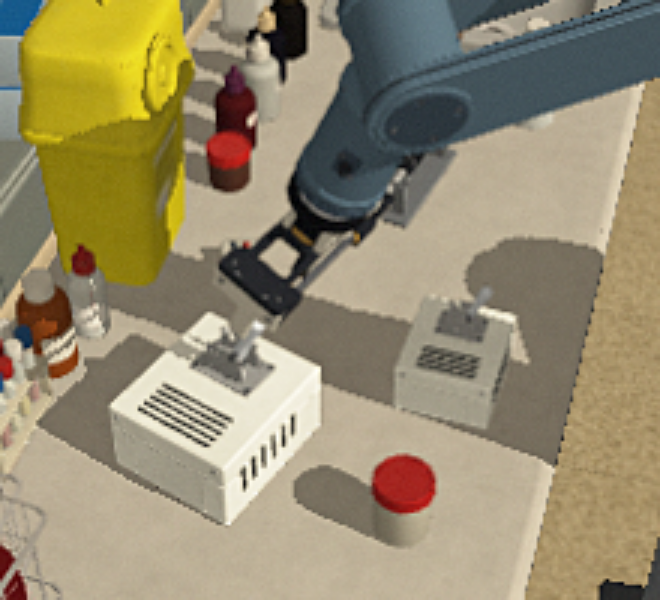

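View pics/t1.png

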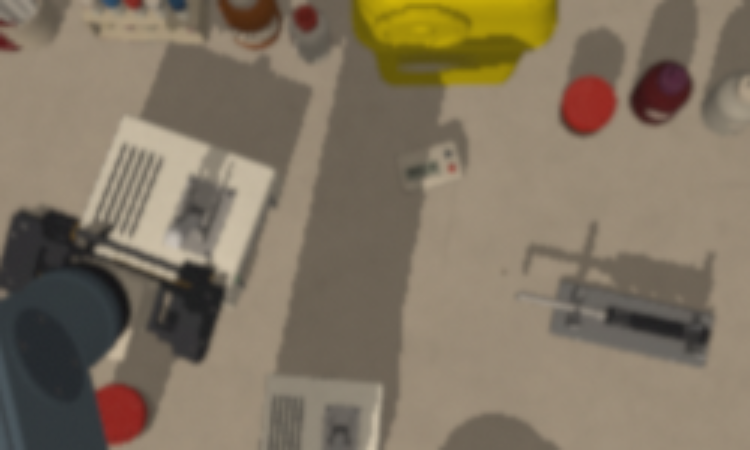

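The gripper stands above the bat (bat end at about (258,328) in the zoom, between the fingers); advancing along it and closing.

Call:
{"name": "jog_arm", "arguments": {
  "motion": [
    [[1, 38, -1, 0, 0, 0, 1], [1, 74.5, -1, 0, 0, 0, 1], [1, 74.5, -1, 0, 0, 0, 1], [1, 74.5, -1, 0, 0, 0, -1], [1, 74.5, -1, 0, 0, 0, -1], [1, 74.5, -1, 0, 0, 0, -1], [1, 74.5, -1, 0, 0, 0, -1], [1, 74.5, -1, 0, 0, 0, -1]]
  ],
  "force": 35
}}

```text
time_s: 3.98
eef_pos: [587.4, 208.7, 173.2]
tool_rot: [-0.655, 0.707, 0.011, 0.266]
contact_force: [-1.1, 0.1, 0.2]
gripper_width: 0.691
```

Call:
{"name": "jog_arm", "arguments": {
  "motion": [
    [[0, 0, 0, 0, 0, 0, -1], [0, 0, 0, 0, 0, 0, -1], [0, 0, 0, 0, 0, 0, -1]]
  ]
}}

```text
time_s: 4.23
eef_pos: [587.5, 208.9, 173.8]
tool_rot: [-0.655, 0.706, 0.011, 0.267]
contact_force: [-0.4, 0.6, 0.2]
gripper_width: 0.475
```

```bash
python3 -c "
from h import *
rel(*batpose(0,13))
im,d=camera('side');cv2.imwrite('pics/s2.png',cv2.resize(im[190:310,200:340],None,fx=4,fy=4))
"
```

```text
t 4.23 at [587.5 208.9 173.8] F [-0.4  0.6  0.2] w 0.475 q [ 0.3   0.3   1.72 -0.34  0.82 -0.71]
shift [ -1.6 -10.4   1.2] turn [-0.001 -0.001  0.002]
```

View pics/s2.png

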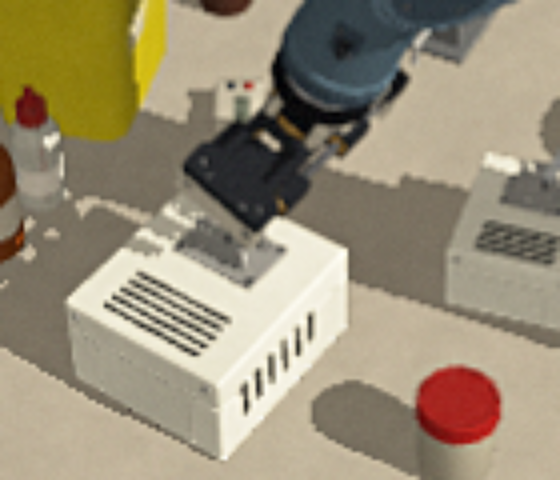

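Call:
{"name": "jog_arm", "arguments": {
  "motion": [
    [[-1, 0, 1, 0, 0, 0, -1], [-1, 0, 1, 0, 0, 0, -1], [-1, 0, 1, 0, 0, 0, -1], [-1, 0, 1, 0, 0, 0, -1], [-1, 0, 1, 0, 0, 0, -1], [-1, 0, 1, 0, 0, 0, -1]]
  ],
  "force": 40
}}

```text
time_s: 4.78
eef_pos: [586.5, 209.6, 173.0]
tool_rot: [-0.655, 0.707, 0.011, 0.266]
contact_force: [-3.8, -4.0, 2.5]
gripper_width: 0.202
```

```bash
python3 -c "
from h import *
rel(*batpose(0,0));rel(*batpose(0,13))"
```

```text
t 4.78 at [586.5 209.6 173. ] F [-3.8 -4.   2.5] w 0.202 q [ 0.3   0.3   1.72 -0.34  0.82 -0.71]
shift [-0.2  2.4  0.9] turn [ 0.    -0.001  0.001]
t 4.78 at [586.5 209.6 173. ] F [-3.8 -4.   2.5] w 0.202 q [ 0.3   0.3   1.72 -0.34  0.82 -0.71]
shift [ -0.2 -10.6   0.9] turn [ 0.    -0.001  0.001]
```

Call:
{"name": "jog_arm", "arguments": {
  "motion": [
    [[0, -4, 0, 0, 0, 0, -1], [0, -9, 0, 0, 0, 0, -1], [0, -14, 0, 0, 0, 0, -1], [0, -14, 0, 0, 0, 0, -1], [0, -14, 0, 0, 0, 0, -1]]
  ]
}}

```text
time_s: 5.2
eef_pos: [581.2, 211.5, 185.8]
tool_rot: [-0.655, 0.707, 0.011, 0.266]
contact_force: [2.3, -3.2, -5.8]
gripper_width: 0.204
```

```bash
python3 -c "
from h import *
rel(*batpose(0,13))
s=get_state();print('axial',s['contact_force']@bat(0))
im,d=camera('side');cv2.imwrite('pics/s3.png',cv2.resize(im[190:310,200:340],None,fx=4,fy=4))
for p in(.1,.2,.3,.4,.5,.6,.7,.8): rel(*batpose(p,15.5))
"
```

```text
t 5.2 at [581.2 211.5 185.8] F [ 2.3 -3.2 -5.8] w 0.204 q [ 0.31  0.29  1.71 -0.33  0.85 -0.71]
shift [-0.   3.3  1.1] turn [ 0.001 -0.001  0.001]
axial -6.62200503108109
t 5.25 at [581.3 211.5 185.6] F [ 2.2 -3.2 -6. ] w 0.206 q [ 0.31  0.29  1.71 -0.33  0.85 -0.71]
shift [9.5 1.1 1. ] turn [ 0.001 -0.001  0.101]
t 5.25 at [581.3 211.5 185.6] F [ 2.2 -3.2 -6. ] w 0.206 q [ 0.31  0.29  1.71 -0.33  0.85 -0.71]
shift [18.8  2.5  1.1] turn [ 0.001 -0.001  0.201]
t 5.25 at [581.3 211.5 185.6] F [ 2.2 -3.2 -6. ] w 0.206 q [ 0.31  0.29  1.71 -0.33  0.85 -0.71]
shift [27.9  4.9  1.1] turn [ 0.001 -0.001  0.301]
t 5.25 at [581.3 211.5 185.6] F [ 2.2 -3.2 -6. ] w 0.206 q [ 0.31  0.29  1.71 -0.33  0.85 -0.71]
shift [36.8  8.1  1.1] turn [ 0.001 -0.001  0.401]
t 5.25 at [581.3 211.5 185.6] F [ 2.2 -3.2 -6. ] w 0.206 q [ 0.31  0.29  1.71 -0.33  0.85 -0.71]
shift [45.3 12.2  1.1] turn [ 0.001 -0.001  0.501]
t 5.25 at [581.3 211.5 185.6] F [ 2.2 -3.2 -6. ] w 0.206 q [ 0.31  0.29  1.71 -0.33  0.85 -0.71]
shift [53.4 17.2  1.1] turn [ 0.    -0.001  0.601]
t 5.25 at [581.3 211.5 185.6] F [ 2.2 -3.2 -6. ] w 0.206 q [ 0.31  0.29  1.71 -0.33  0.85 -0.71]
shift [60.9 22.9  1.1] turn [ 0.    -0.001  0.701]
t 5.25 at [581.3 211.5 185.6] F [ 2.2 -3.2 -6. ] w 0.206 q [ 0.31  0.29  1.71 -0.33  0.85 -0.71]
shift [67.8 29.3  1.1] turn [ 0.    -0.001  0.801]
```

View pics/s3.png

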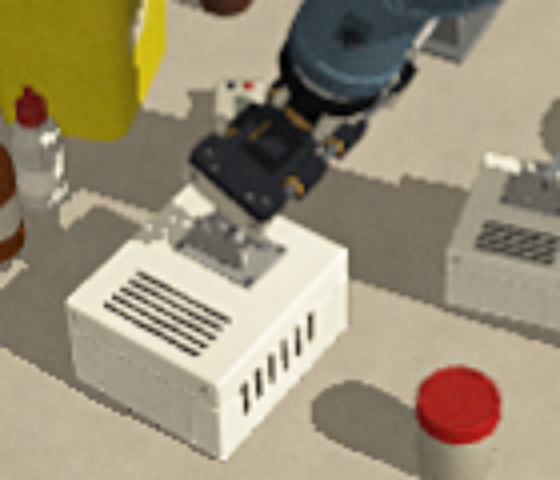

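Pulled about 13.8 mm, axial force 6.6 N matches the spring. Swinging over.

Call:
{"name": "jog_arm", "arguments": {
  "motion": [
    [[9.5, 0.7, 0.3, 0, 0, 0.1, -1], [18.8, 2.2, 0.6, 0, 0, 0.2, -1], [28, 4.6, 0.8, 0, 0, 0.3, -1], [37, 8, 1, 0, 0, 0.4, -1], [45.3, 12, 1, 0, 0, 0.5, -1], [53.4, 17, 1, 0, 0, 0.6, -1], [61, 22.8, 1, 0, 0, 0.7, -1], [67.8, 29.2, 1, 0, 0, 0.8, -1]]
  ]
}}

```text
time_s: 5.92
eef_pos: [649.9, 185.1, 185.1]
tool_rot: [0.706, -0.655, 0.267, 0.012]
contact_force: [-4.9, -2.2, -5.7]
gripper_width: 0.208
```

```bash
python3 -c "
from h import *
rel(*batpose(.8,15.5))
s=get_state();print('axial',s['contact_force']@bat(.8))
p=s['eef_pos']-PIV; print('angle',.4-np.arctan2(p@DY,p[2]),np.hypot(p@DY,p[2])-79)
im,d=camera('side');cv2.imwrite('pics/s4.png',cv2.resize(im[190:310,200:340],None,fx=4,fy=4))
"
```

```text
t 5.92 at [649.9 185.1 185.1] F [-4.9 -2.2 -5.7] w 0.208 q [ 0.03  0.75  0.94  0.16  1.83 -1.16]
shift [ 0.4 -0.1  0.8] turn [ 0.001 -0.001 -0.005]
axial -6.762003720305907
angle 0.796048169610343 15.44573110616561
```

View pics/s4.png

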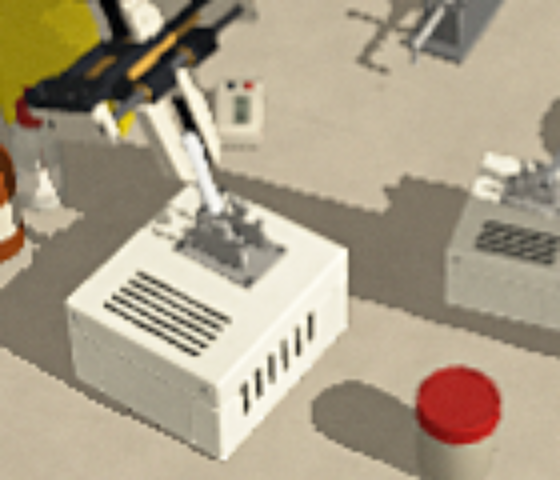

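The bat now leans to the other side, held between the fingers. Let it run home, then release.

Call:
{"name": "jog_arm", "arguments": {
  "motion": [
    [[1, 4, 0.5, 0, 0, 0, -1], [1, 9, 0.5, 0, 0, 0, -1], [1, 13.5, 0.5, 0, 0, 0, -1], [1, 14, 0.5, 0, 0, 0, -1], [1, 14, 0.5, 0, 0, 0, 1], [1, 14, 0.5, 0, 0, 0, 1], [1, 14, 0.5, 0, 0, 0, 1], [1, 14, 0.5, 0, 0, 0, 1]]
  ]
}}

```text
time_s: 6.63
eef_pos: [646.1, 186.3, 164.4]
tool_rot: [0.706, -0.653, 0.274, 0.017]
contact_force: [0.1, -0.3, 0.1]
gripper_width: 0.443
```

Call:
{"name": "jog_arm", "arguments": {
  "motion": [
    [[0, 0, 0, 0, 0, 0, 1], [0, 0, 0, 0, 0, 0, 1], [0, -40, 0, 0, 0, 0, 1], [0, -80, 0, 0, 0, 0, 1], [0, -85, 0, 0, 0, 0, 1], [0, -85, 0, 0, 0, 0, 1]]
  ]
}}

```text
time_s: 7.13
eef_pos: [680.6, 173.5, 244.9]
tool_rot: [0.707, -0.653, 0.271, 0.014]
contact_force: [0.6, 0.1, 0.6]
gripper_width: 0.871
```

```bash
python3 -c "
from h import *
rel(*batpose(.8,75))
im,d=camera('side');cv2.imwrite('pics/s5.png',cv2.resize(im[150:310,180:380],None,fx=4,fy=4))
w=cloud('side',d);Q=w[(w[...,2]>145)&(w[...,2]<200)&(np.hypot(w[...,0]-PIV[0],w[...,1]-PIV[1])<60)]-PIV
q=np.c_[Q@DX,Q@DY,Q[:,2]];q=q[abs(q[:,0])<15];print(q.round()[:40].tolist())
im,d=camera('top');cv2.imwrite('pics/t5.png',cv2.resize(im[130:280,150:400],None,fx=3,fy=3))
"
```

```text
t 7.13 at [680.6 173.5 244.9] F [0.6 0.1 0.6] w 0.871 q [ 0.02  0.8   0.71  0.17  2.01 -1.14]
shift [-6.5  8.4  0.5] turn [-0.001 -0.004 -0.014]
[[-1.0, -40.0, 85.0], [-1.0, -36.0, 87.0], [-3.0, -34.0, 86.0], [-4.0, -31.0, 87.0], [-6.0, -28.0, 87.0], [3.0, -41.0, 83.0], [-1.0, -40.0, 81.0], [2.0, -34.0, 86.0], [-0.0, -32.0, 86.0], [-1.0, -29.0, 87.0], [-6.0, -28.0, 83.0], [5.0, -39.0, 82.0], [7.0, -34.0, 86.0], [4.0, -32.0, 85.0], [2.0, -30.0, 84.0], [0.0, -28.0, 84.0], [1.0, -23.0, 87.0], [-4.0, -23.0, 84.0], [9.0, -36.0, 82.0], [6.0, -35.0, 80.0], [6.0, -31.0, 83.0], [6.0, -27.0, 85.0], [1.0, -27.0, 81.0], [2.0, -23.0, 84.0], [-5.0, -24.0, 78.0], [4.0, -41.0, 72.0], [8.0, -34.0, 78.0], [5.0, -32.0, 77.0], [11.0, -23.0, 86.0], [2.0, -27.0, 78.0], [-1.0, -25.0, 76.0], [-3.0, -23.0, 75.0], [11.0, -31.0, 78.0], [6.0, -32.0, 74.0], [7.0, -27.0, 78.0], [7.0, -23.0, 80.0], [3.0, -22.0, 76.0], [0.0, -20.0, 76.0], [5.0, -37.0, 66.0], [13.0, -26.0, 78.0]]
```

View pics/s5.png

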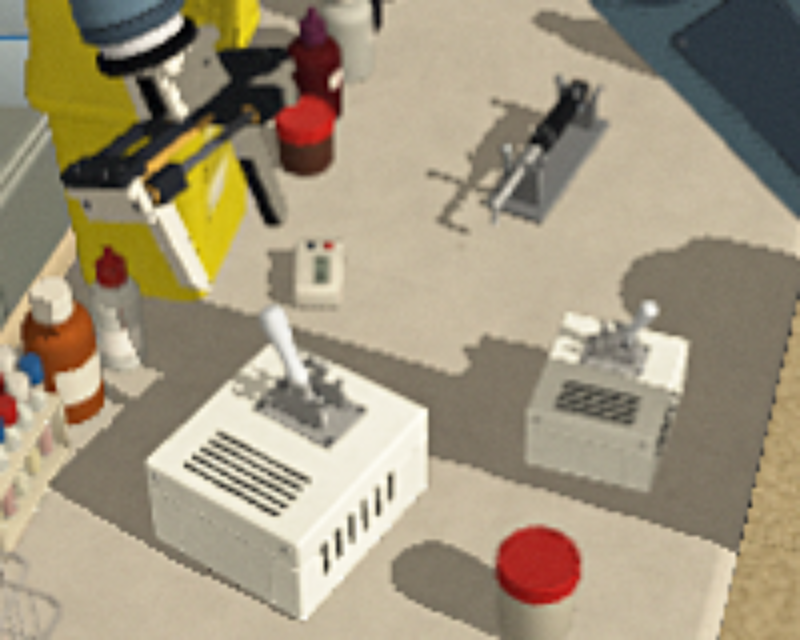

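View pics/t5.png

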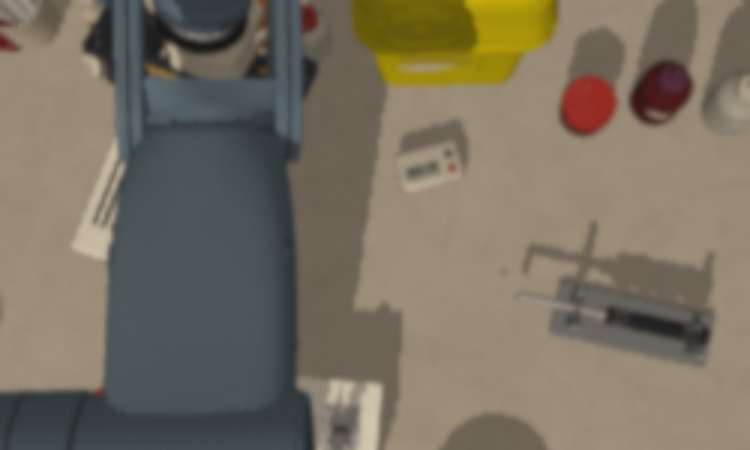

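Toggle leans to -y and looks home. Now measuring the pick: handle at zoomed (655,325), hook end (520,295) in the top view.

```bash
python3 - <<'E'
from h import *
for c in('top','side'):
    im,d=camera(c); w=cloud(c,d)
    reg=(abs(w[...,0]-516)<75)&(abs(w[...,1]+230)<150)
    z=w[...,2]
    base=reg&(z>4)&(z<13)
    g=im.max(-1)
    h=reg&(g<60)&(z>40)&(z<64)
    P=w[h]; 
    print(c,'handle n',h.sum(),'mean',P.mean(0).round(1),'rect',cv2.minAreaRect(P[:,:2].astype(np.float32)))
    s=reg&(z>18)&(z<58)&(w[...,1]>-165); Q=w[s]; print('shank n',len(Q),Q[np.argsort(Q[:,1])].round(0).tolist()[-25:])
    for q in('pick','hook_end','rest'): print(q,[(np.round(r['xy'],1).tolist(),round(r['p'],2)) for r in nets.landmark_of(q,c)][:2])
    cv2.imwrite(f'pics/{c}6.png',cv2.resize(im[205:270,315:400] if c=='top' else im[150:220,280:350],None,fx=9,fy=9,interpolation=cv2.INTER_NEAREST))
E
```

```text
top handle n 147 mean [ 500.7 -276.    54.8] rect ((502.23468017578125, -273.33917236328125), (102.56306457519531, 16.158205032348633), 74.82182312011719)
shank n 30 [[529.0, -157.0, 47.0], [526.0, -157.0, 49.0], [526.0, -154.0, 47.0], [532.0, -154.0, 49.0], [528.0, -153.0, 55.0], [532.0, -151.0, 50.0], [526.0, -151.0, 49.0], [529.0, -151.0, 50.0], [532.0, -148.0, 50.0], [529.0, -147.0, 52.0], [532.0, -145.0, 46.0], [529.0, -145.0, 49.0], [532.0, -142.0, 45.0], [535.0, -142.0, 48.0], [529.0, -141.0, 49.0], [535.0, -138.0, 50.0], [529.0, -138.0, 50.0], [532.0, -138.0, 51.0], [532.0, -135.0, 47.0], [535.0, -135.0, 51.0], [536.0, -133.0, 42.0], [532.0, -132.0, 47.0], [531.0, -131.0, 30.0], [535.0, -129.0, 49.0], [532.0, -129.0, 50.0]]
pick [([367.4, 235.1], 0.6)]
hook_end [([322.5, 231.0], 0.56), ([365.9, 236.2], 0.19)]
rest [([363.6, 242.9], 0.62)]
side handle n 79 mean [ 503.2 -266.2   53. ] rect ((505.7188415527344, -268.2783203125), (106.78034210205078, 23.81241226196289), 80.1098861694336)
shank n 26 [[526.0, -160.0, 53.0], [534.0, -159.0, 47.0], [526.0, -157.0, 50.0], [529.0, -156.0, 51.0], [532.0, -150.0, 51.0], [528.0, -149.0, 52.0], [535.0, -148.0, 51.0], [531.0, -147.0, 48.0], [534.0, -141.0, 52.0], [529.0, -139.0, 50.0], [533.0, -137.0, 46.0], [537.0, -137.0, 51.0], [539.0, -134.0, 38.0], [532.0, -134.0, 53.0], [536.0, -133.0, 49.0], [539.0, -133.0, 34.0], [539.0, -133.0, 49.0], [539.0, -132.0, 30.0], [539.0, -132.0, 25.0], [539.0, -131.0, 45.0], [535.0, -130.0, 42.0], [535.0, -130.0, 37.0], [534.0, -129.0, 28.0], [534.0, -129.0, 34.0], [534.0, -126.0, 51.0]]
pick [([318.7, 180.1], 0.65)]
hook_end [([306.0, 208.7], 0.63), ([313.7, 306.0], 0.59)]
rest [([321.3, 187.4], 0.78)]
```

View pics/top6.png

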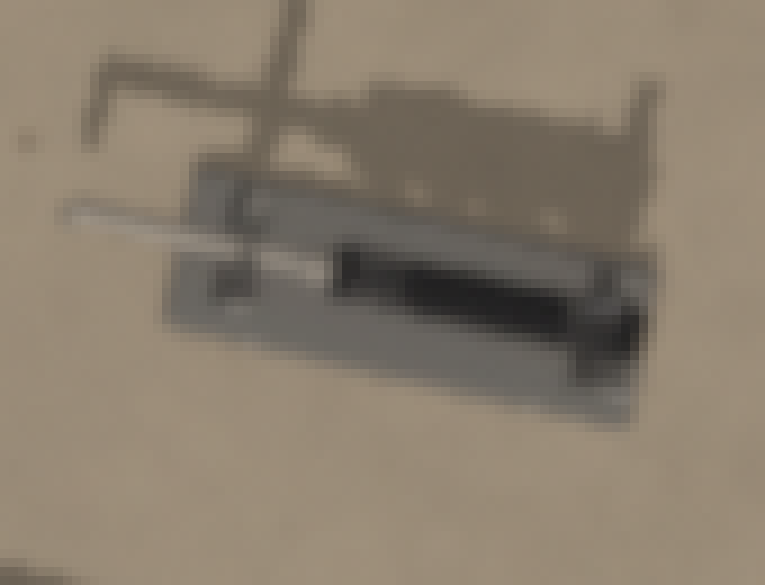

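View pics/side6.png

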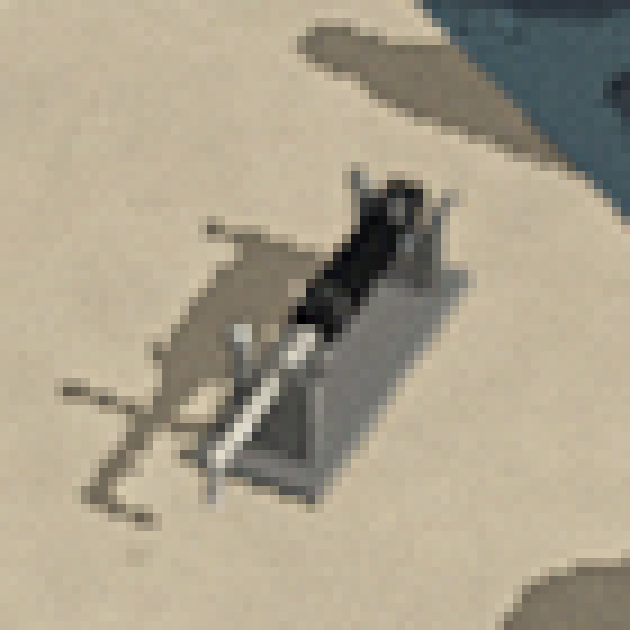

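```bash
python3 - <<'E'
from h import *
c=[ray_z('top',(315+a/9-.5+.0,205+b/9-.5),8)[:2] for a,b in((200,155),(170,322),(655,255),(628,420))]
c=np.array(c);print(c.round(1),'center',c.mean(0).round(1))
u=(c[0]+c[1]-c[2]-c[3])/2;print('len',np.linalg.norm(u),'ang',np.degrees(np.arctan2(u[1],u[0])),'wid',np.linalg.norm(c[0]-c[1]),np.linalg.norm(c[2]-c[3]))
# side: base right edge corners
for n,o,ax in(('top',[503.3,-268.4,46],77.6),('side',[503.3,-268.4,46],77.6)):
    a=np.radians(ax);X=np.array([np.cos(a),np.sin(a),0]);o=np.array(o)
    im=cv2.imread(f'pics/{n}6.png');x0,y0=(315,205) if n=='top' else(280,150)
    for xx,zz in((-60,0),(50,0),(140,0),(140,-24),(-60,10),(50,10)):
        p=(proj(n,o+X*xx+[0,0,zz])[0]-[x0,y0]+.5)*9
        cv2.circle(im,tuple(int(v) for v in p),4,(0,0,255),1)
    cv2.imwrite(f'pics/{n}7.png',im)
E
```

```text
[[ 558.7 -180.9]
 [ 498.6 -168.6]
 [ 521.1 -342.1]
 [ 462.4 -330.3]] center [ 510.2 -255.5]
len 165.59173636276034 ang 77.14011214684409 wid 61.31261664807715 59.94843509306532
```

View pics/top7.png

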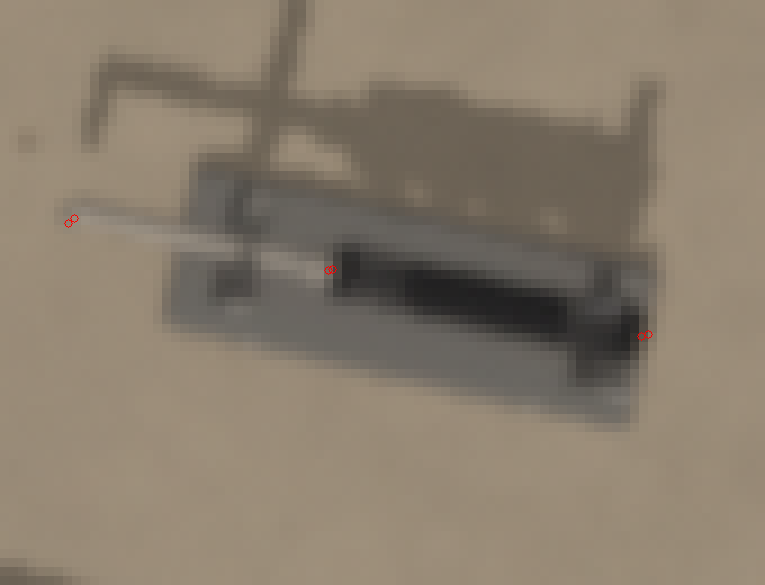

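View pics/side7.png

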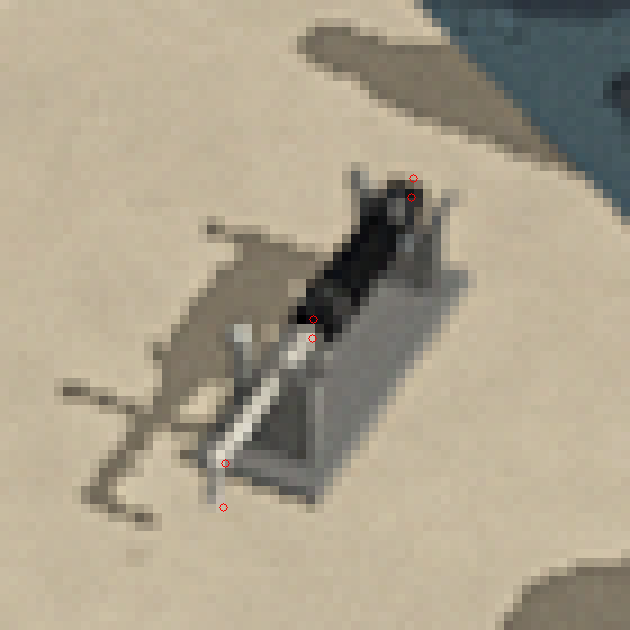

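```bash
cat >> h.py <<'E'
REST=np.array([505.2,-268.8,0]);RA=np.radians(77.1)
def down(az): return Rm([0,0,-1],[np.cos(az),np.sin(az),0])
E
python3 -c "
from h import *
rel([560,60,250],down(.5))"
```

```text
t 7.63 at [678.3 174.1 241.5] F [ 0.1 -0.9  0.2] w 0.999 q [ 0.02  0.8   0.72  0.17  2.01 -1.14]
shift [ -65.8   20.9 -149.4] turn [ 0.151  0.687 -0.403]
```

Call:
{"name": "jog_arm", "arguments": {
  "motion": [
    [[-66, 21, -149, 0.151, 0.687, -0.403, 1], [-66, 21, -149, 0.151, 0.687, -0.403, 1], [-66, 21, -149, 0.151, 0.687, -0.403, 1], [-66, 21, -149, 0.151, 0.687, -0.403, 1], [-66, 21, -149, 0.151, 0.687, -0.403, 1]]
  ]
}}

```text
time_s: 8.05
eef_pos: [554.7, 56.6, 249.8]
tool_rot: [0.64, -0.629, 0.347, -0.273]
contact_force: [1.3, 0.7, 0.5]
gripper_width: 1.002
```

```bash
python3 -c "
from h import *
rel(REST+[0,0,140],down(RA-np.pi/2))"
```

```text
t 8.05 at [554.7  56.6 249.8] F [1.3 0.7 0.5] w 1.002 q [-0.13  0.32  1.43  0.05  1.48 -0.8 ]
shift [ 236.3   94.2 -236. ] turn [ 0.075  0.887 -0.079]
```

Call:
{"name": "jog_arm", "arguments": {
  "motion": [
    [[236, 94, -236, 0.075, 0.887, -0.079, 1], [236, 94, -236, 0.075, 0.887, -0.079, 1], [236, 94, -236, 0.075, 0.887, -0.079, 1], [236, 94, -236, 0.075, 0.887, -0.079, 1], [236, 94, -236, 0.075, 0.887, -0.079, 1], [236, 94, -236, 0.075, 0.887, -0.079, 1], [236, 94, -236, 0.075, 0.887, -0.079, 1], [236, 94, -236, 0.075, 0.887, -0.079, 1]]
  ]
}}

```text
time_s: 8.72
eef_pos: [507.0, -253.3, 145.7]
tool_rot: [-0.439, 0.439, -0.554, 0.555]
contact_force: [0.2, 0.2, -1.1]
gripper_width: 0.999
```

Call:
{"name": "jog_arm", "arguments": {
  "motion": [
    [[0, 0, 0, 0, 0, 0, 1]]
  ]
}}

```text
time_s: 8.8
eef_pos: [504.8, -259.0, 143.5]
tool_rot: [-0.436, 0.438, -0.556, 0.556]
contact_force: [0.0, -1.1, -0.0]
gripper_width: 0.996
```

```bash
python3 -c "
from h import *
rel(REST+[0,0,140],down(RA-np.pi/2));rel(REST+[0,0,49],down(RA-np.pi/2))
im,d=camera('side');cv2.imwrite('pics/s8.png',cv2.resize(im[100:240,240:420],None,fx=4,fy=4))
im,d=camera('top');cv2.imwrite('pics/t8.png',cv2.resize(im[180:300,280:440],None,fx=4,fy=4))
"
```

```text
t 8.8 at [ 504.8 -259.   143.5] F [ 0.  -1.1 -0. ] w 0.996 q [-0.67  0.37  1.63 -0.    1.14 -0.43]
shift [9.5 3.5 2.8] turn [ 0.001 -0.013  0.002]
t 8.8 at [ 504.8 -259.   143.5] F [ 0.  -1.1 -0. ] w 0.996 q [-0.67  0.37  1.63 -0.    1.14 -0.43]
shift [ 9.3 94.5  2.9] turn [ 0.001 -0.013  0.002]
```

View pics/s8.png

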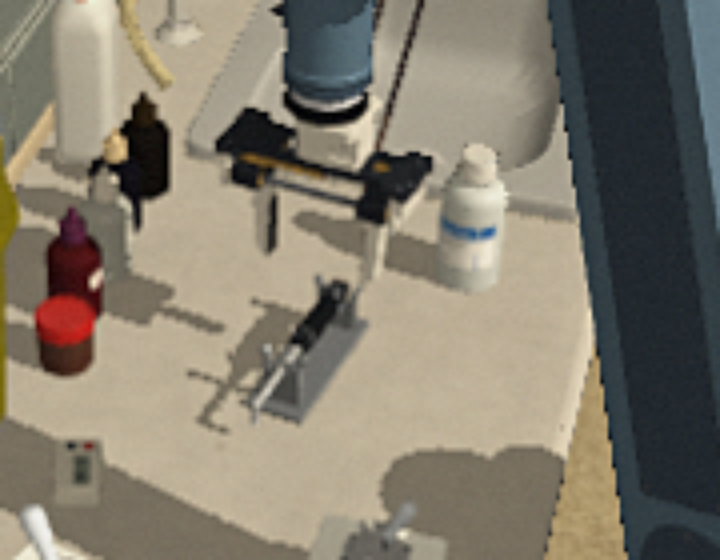

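View pics/t8.png

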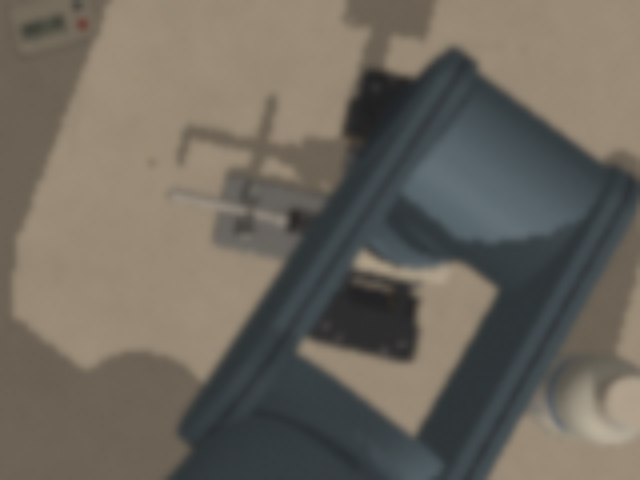

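Gripper straddles the pick; descending.

Call:
{"name": "jog_arm", "arguments": {
  "motion": [
    [[9.3, 30, 2.9, 0, -0.013, 0, 1], [9.3, 60, 2.9, 0, -0.013, 0, 1], [9.3, 85, 2.9, 0, -0.013, 0, 1], [9.3, 94.5, 2.9, 0, -0.013, 0, 1], [9.3, 94.5, 2.9, 0, -0.013, 0, -1], [9.3, 94.5, 2.9, 0, -0.013, 0, -1], [9.3, 94.5, 2.9, 0, -0.013, 0, -1], [9.3, 94.5, 2.9, 0, -0.013, 0, -1]]
  ],
  "force": 15
}}

```text
time_s: 9.57
eef_pos: [508.0, -264.5, 52.5]
tool_rot: [-0.442, 0.441, -0.551, 0.553]
contact_force: [-0.0, -0.5, 0.3]
gripper_width: 0.764
```

```bash
python3 -c "
from h import *
rel(REST+[0,0,49],down(RA-np.pi/2))
im,d=camera('side');cv2.imwrite('pics/s9.png',cv2.resize(im[140:220,260:360],None,fx=6,fy=6))
"
```

```text
t 9.57 at [ 508.  -264.5   52.5] F [-0.  -0.5  0.3] w 0.764 q [-0.68  0.49  1.71  0.    0.95 -0.45]
shift [ 4.8  3.5 -1.8] turn [-0.003  0.004  0.001]
```

View pics/s9.png

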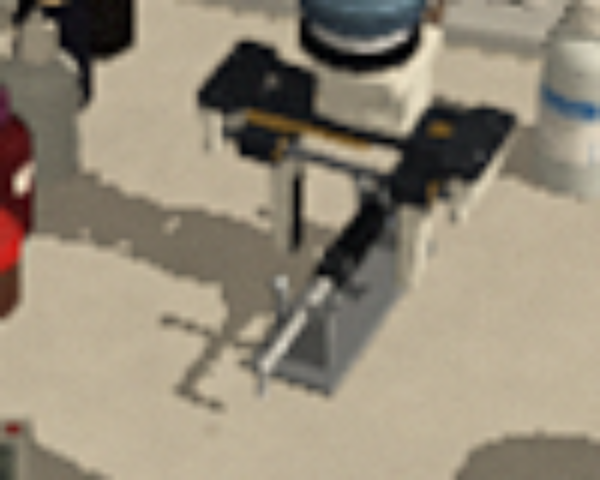

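Call:
{"name": "jog_arm", "arguments": {
  "motion": [
    [[4.8, 3.5, -1.8, 0, 0.004, 0, 0.4], [4.8, 3.5, -1.8, 0, 0.004, 0, -1], [4.8, 3.5, -1.8, 0, 0.004, 0, -1], [4.8, 3.5, -1.8, 0, 0.004, 0, -1], [4.8, 3.5, -1.8, 0, 0.004, 0, -1], [4.8, 3.5, -1.8, 0, 0.004, 0, -1], [4.8, 3.5, -1.8, 0, 0.004, 0, -1], [4.8, 3.5, -1.8, 0, 0.004, 0, -1]]
  ],
  "force": 10
}}

```text
time_s: 10.28
eef_pos: [505.0, -268.8, 48.8]
tool_rot: [-0.441, 0.44, -0.552, 0.554]
contact_force: [0.9, 0.1, -0.8]
gripper_width: 0.249
```

Call:
{"name": "jog_arm", "arguments": {
  "motion": [
    [[0, 0, 0, 0, 0, 0, -1], [0, 0, 0, 0, 0, 0, -1], [0, 0, 0, 0, 0, 0, -1]]
  ],
  "force": 30
}}

```text
time_s: 10.53
eef_pos: [504.9, -268.8, 48.7]
tool_rot: [-0.441, 0.44, -0.552, 0.554]
contact_force: [-0.6, 0.8, -0.8]
gripper_width: 0.192
```

```bash
python3 -c "
from h import *
rel(REST+[0,0,49],down(RA-np.pi/2))
s=get_state();print(repr(s['eef_pos']),repr(s['tool_rot']))"
```

```text
t 10.53 at [ 504.9 -268.8   48.7] F [-0.6  0.8 -0.8] w 0.192 q [-0.68  0.49  1.71  0.    0.94 -0.46]
shift [-0.  -0.3  0.3] turn [-0.002  0.     0.001]
array([ 504.92699347, -268.78052409,   48.73945081]) array([-0.44107482,  0.44039851, -0.55216948,  0.55372468])
```

Gripped at 17.9 mm (handle width 18). Lifting.

Call:
{"name": "jog_arm", "arguments": {
  "motion": [
    [[0, -15, 0, 0, 0, 0, -1], [0, -45, 0, 0, 0, 0, -1], [0, -80, 0, 0, 0, 0, -1], [0, -80, 0, 0, 0, 0, -1], [0, -80, 0, 0, 0, 0, -1]]
  ]
}}

```text
time_s: 10.95
eef_pos: [506.0, -269.6, 130.9]
tool_rot: [-0.441, 0.44, -0.55, 0.555]
contact_force: [0.4, -0.5, -1.0]
gripper_width: 0.192
```

```bash
cat >> h.py <<'E'
def slot(xs,zax,ys=0.): # pick origin at slot x xs, axis height zax
    p=MOUTH+xs*DX+ys*DY; p[2]=zax+2.7; return p,down(TH-np.pi/2)
E
python3 - <<'E'
from h import *
s=get_state();print(s['eef_pos'])
im,d=camera('side');cv2.imwrite('pics/s10.png',cv2.resize(im[140:220,260:360],None,fx=6,fy=6))
rel(*slot(-175,80))
E
```

```text
[ 505.97321844 -269.56433301  130.87553442]
t 11.0 at [ 504.9 -268.7  129.1] F [-0.4  0.1 -1.8] w 0.193 q [-0.68  0.39  1.64  0.    1.11 -0.46]
shift [-253.3   46.   -29.2] turn [-0.003  0.145  0.001]
```

View pics/s10.png

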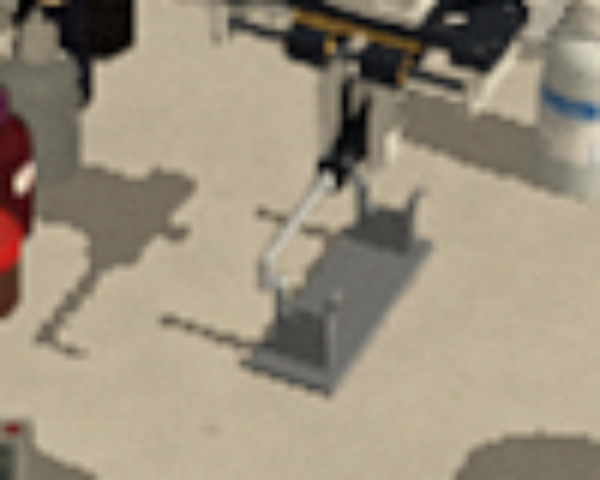

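Pick is lifted clear of its rest, hook down. On to the slot mouth; first stay high.

Call:
{"name": "jog_arm", "arguments": {
  "motion": [
    [[-42, 0, -5, 0, 0.03, 0, -1], [-84, 0, -10, 0, 0.06, 0, -1], [-126, 5, -15, 0, 0.09, 0, -1], [-168, 15, -20, 0, 0.12, 0, -1], [-210, 30, -25, 0, 0.145, 0, -1], [-253, 46, -29, 0, 0.145, 0, -1], [-253, 46, -29, 0, 0.145, 0, -1], [-253, 46, -29, 0, 0.145, 0, -1]]
  ]
}}

```text
time_s: 11.67
eef_pos: [530.6, -12.1, 79.7]
tool_rot: [0.4, -0.402, 0.583, -0.582]
contact_force: [-1.5, -1.2, -0.9]
gripper_width: 0.188
```

```bash
python3 - <<'E'
from h import *
rel(*slot(-175,46))
for c in('side','top'):
    im,d=camera(c);w=cloud(c,d)
    np.save(f'{c}11.npy',d)
    cv2.imwrite(f'pics/{c}11.png',cv2.resize(im[185:310,195:345] if c=='side' else im[150:250,180:320],None,fx=5,fy=5))
    # shank points: in slot frame
    Q=w-MOUTH; q=np.stack([Q@DX,Q@DY,Q[...,2]],-1)
    s=(q[...,0]>-120)&(q[...,0]<-10)&(abs(q[...,1])<30)&(q[...,2]>50)&(q[...,2]<100)
    print(c,q[s].round(0)[::3].tolist())
E
```

```text
t 11.67 at [530.6 -12.1  79.7] F [-1.5 -1.2 -0.9] w 0.188 q [-0.23  0.39  1.78 -0.    0.97  0.13]
shift [ 2.2 31.   3.5] turn [0.003 0.005 0.001]
side [[-120.0, 0.0, 84.0], [-120.0, 4.0, 81.0], [-112.0, 9.0, 85.0], [-102.0, 8.0, 88.0], [-96.0, 4.0, 85.0], [-93.0, 2.0, 82.0], [-107.0, 5.0, 73.0], [-94.0, 6.0, 80.0], [-85.0, 4.0, 81.0], [-77.0, 1.0, 81.0], [-87.0, 6.0, 75.0], [-74.0, 7.0, 82.0], [-68.0, 4.0, 80.0], [-59.0, 2.0, 81.0], [-69.0, 7.0, 77.0], [-58.0, 6.0, 80.0], [-49.0, 5.0, 83.0], [-42.0, 2.0, 81.0], [-56.0, 4.0, 71.0], [-40.0, 8.0, 82.0], [-35.0, 3.0, 79.0], [-29.0, 3.0, 79.0], [-34.0, -0.0, 69.0], [-31.0, 2.0, 68.0], [-31.0, 1.0, 62.0], [-32.0, 1.0, 57.0], [-31.0, 5.0, 56.0]]
top [[-34.0, 2.0, 82.0], [-34.0, 5.0, 76.0], [-44.0, 2.0, 81.0], [-39.0, 7.0, 84.0], [-48.0, 4.0, 83.0], [-56.0, 0.0, 76.0], [-51.0, 5.0, 78.0], [-60.0, 2.0, 77.0], [-59.0, 6.0, 81.0], [-67.0, 3.0, 80.0], [-62.0, 8.0, 78.0], [-71.0, 5.0, 80.0], [-72.0, 8.0, 77.0]]
```

View pics/side11.png

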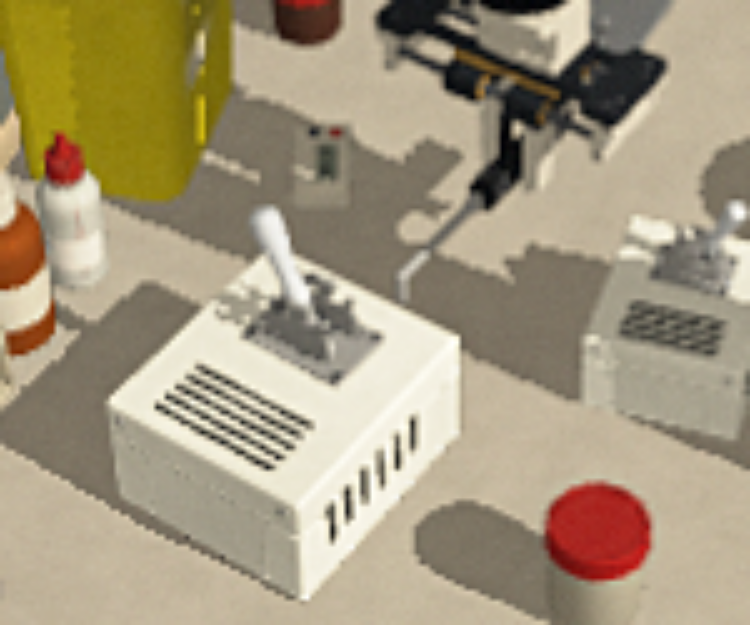

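View pics/top11.png

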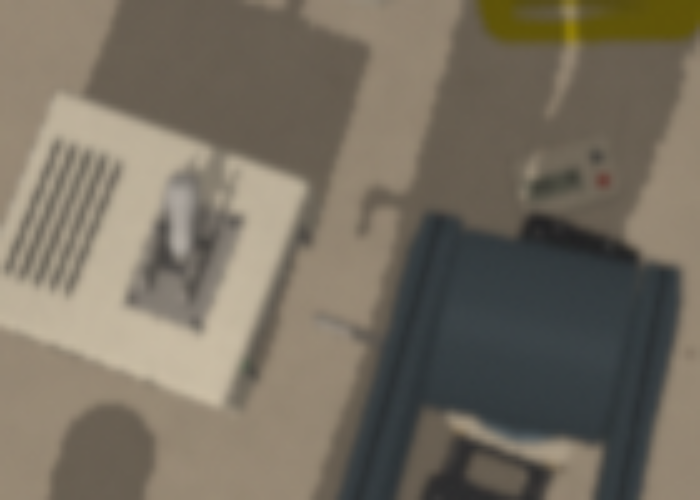

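Hook is at slot x ≈ -33 and 3.5 mm off in y as the TCP reading says; correcting, lowering to 46 mm and then entering.

Call:
{"name": "jog_arm", "arguments": {
  "motion": [
    [[2, 16, 3.5, 0, 0.005, 0, -1], [2, 31, 3.5, 0, 0.005, 0, -1], [2, 31, 3.5, 0, 0.005, 0, -1], [2, 31, 3.5, 0, 0.005, 0, -1]]
  ]
}}

```text
time_s: 12.1
eef_pos: [534.4, -20.2, 50.1]
tool_rot: [-0.397, 0.399, -0.584, 0.585]
contact_force: [0.4, 0.6, -1.5]
gripper_width: 0.191
```

```bash
python3 - <<'E'
from h import *
rel(*slot(-175,46));rel(*slot(-77,46))
E
```

```text
t 12.1 at [534.4 -20.2  50.1] F [ 0.4  0.6 -1.5] w 0.191 q [-0.25  0.44  1.8  -0.    0.9   0.13]
shift [-4.   1.4 -3.1] turn [ 0.    -0.005  0.002]
t 12.1 at [534.4 -20.2  50.1] F [ 0.4  0.6 -1.5] w 0.191 q [-0.25  0.44  1.8  -0.    0.9   0.13]
shift [-102.     1.2   -3.6] turn [ 0.    -0.005  0.002]
```

Call:
{"name": "jog_arm", "arguments": {
  "motion": [
    [[-4, 1.4, -3, 0, -0.005, 0, -1], [-4, 1.4, -3, 0, -0.005, 0, -1], [-4, 1.4, -3, 0, -0.005, 0, -1], [-4, 1.4, -3, 0, -0.005, 0, -1]]
  ]
}}

```text
time_s: 12.43
eef_pos: [533.4, -15.6, 49.4]
tool_rot: [-0.399, 0.4, -0.583, 0.584]
contact_force: [-0.2, -0.1, -0.2]
gripper_width: 0.191
```

```bash
python3 - <<'E'
from h import *
rel(*slot(-77,46))
for c in('side','top'):
    im,d=camera(c);w=cloud(c,d)
    cv2.imwrite(f'pics/{c}12.png',cv2.resize(im[185:310,195:345] if c=='side' else im[150:250,180:320],None,fx=5,fy=5))
    Q=w-MOUTH; q=np.stack([Q@DX,Q@DY,Q[...,2]],-1)
    s=(q[...,0]>-120)&(q[...,0]<-10)&(abs(q[...,1])<30)&(q[...,2]>15)&(q[...,2]<100)
    print(c,q[s].round(0)[::2].tolist())
E
```

```text
t 12.43 at [533.4 -15.6  49.4] F [-0.2 -0.1 -0.2] w 0.191 q [-0.24  0.44  1.81 -0.    0.9   0.13]
shift [-98.    0.5  -0.5] turn [-0.001 -0.     0.002]
side [[-115.0, -5.0, 52.0], [-120.0, 4.0, 53.0], [-113.0, 1.0, 52.0], [-119.0, 5.0, 49.0], [-111.0, -2.0, 48.0], [-116.0, 3.0, 47.0], [-103.0, -1.0, 49.0], [-94.0, -3.0, 51.0], [-96.0, 4.0, 54.0], [-90.0, 0.0, 51.0], [-82.0, -2.0, 52.0], [-86.0, 3.0, 52.0], [-77.0, -3.0, 51.0], [-80.0, 3.0, 52.0], [-70.0, -2.0, 52.0], [-77.0, 1.0, 48.0], [-65.0, -3.0, 51.0], [-73.0, -0.0, 46.0], [-57.0, -1.0, 54.0], [-59.0, 5.0, 56.0], [-52.0, -1.0, 53.0], [-57.0, 3.0, 52.0], [-51.0, -5.0, 47.0], [-52.0, 2.0, 51.0], [-42.0, -3.0, 51.0], [-44.0, 4.0, 54.0], [-36.0, -3.0, 52.0], [-46.0, -1.0, 44.0], [-36.0, -2.0, 47.0], [-41.0, 2.0, 46.0]]
top [[-34.0, 2.0, 47.0], [-40.0, -0.0, 50.0], [-35.0, 5.0, 50.0], [-41.0, 2.0, 47.0], [-47.0, 1.0, 51.0], [-52.0, -2.0, 44.0], [-42.0, 5.0, 44.0], [-48.0, 3.0, 49.0], [-54.0, 1.0, 49.0], [-60.0, -1.0, 46.0], [-55.0, 4.0, 48.0], [-61.0, 2.0, 53.0], [-67.0, -0.0, 52.0], [-63.0, 5.0, 53.0], [-68.0, 2.0, 46.0], [-74.0, 0.0, 48.0], [-69.0, 6.0, 50.0], [-75.0, 3.0, 46.0]]
```

Aligned (shank within ~1 mm of the middle line, axis at ~46). Entering.

Call:
{"name": "jog_arm", "arguments": {
  "motion": [
    [[-20, 0.5, -0.5, 0, 0, 0, -1], [-40, 0.5, -0.5, 0, 0, 0, -1], [-60, 0.5, -0.5, 0, 0, 0, -1], [-80, 0.5, -0.5, 0, 0, 0, -1], [-98, 0.5, -0.5, 0, 0, 0, -1], [-98, 0.5, -0.5, 0, 0, 0, -1], [-98, 0.5, -0.5, 0, 0, 0, -1]]
  ]
}}

```text
time_s: 13.12
eef_pos: [568.4, 76.9, 48.6]
tool_rot: [-0.4, 0.401, -0.582, 0.584]
contact_force: [1.0, -0.8, -0.7]
gripper_width: 0.193
```

```bash
python3 - <<'E'
from h import *
rel(*slot(-77,30))
im,d=camera('side')
cv2.imwrite('pics/side13.png',cv2.resize(im[185:310,195:345],None,fx=5,fy=5))
E
```

```text
t 13.12 at [568.4  76.9  48.6] F [ 1.  -0.8 -0.7] w 0.193 q [-0.06  0.49  1.7  -0.    0.94  0.31]
shift [ 0.7 15.9  0.3] turn [-0.001  0.002  0.002]
```

View pics/side13.png

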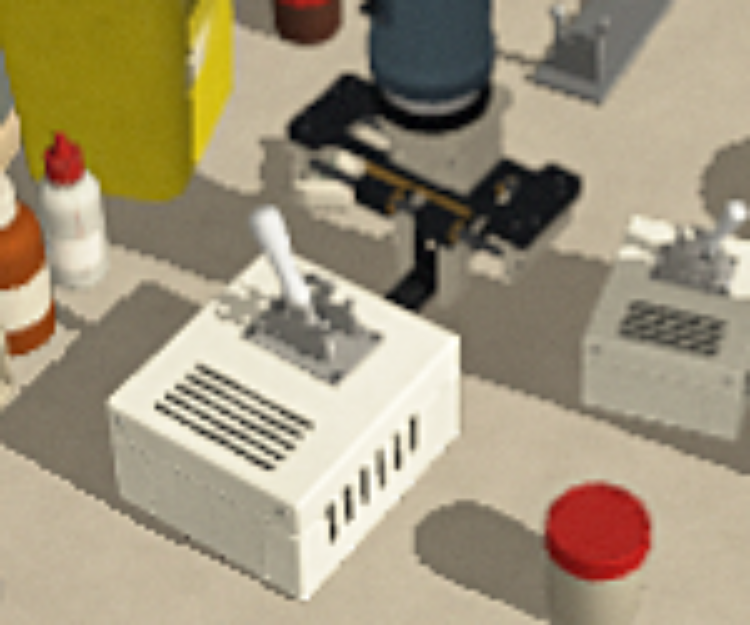

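Shank in the slot without contact. Lowering the hook into the well.

Call:
{"name": "jog_arm", "arguments": {
  "motion": [
    [[0.5, 5, 0.3, 0, 0, 0, -1], [0.5, 10, 0.3, 0, 0, 0, -1], [0.5, 14.5, 0.3, 0, 0, 0, -1], [0.5, 14.5, 0.3, 0, 0, 0, -1], [0.5, 14.5, 0.3, 0, 0, 0, -1]]
  ]
}}

```text
time_s: 13.58
eef_pos: [567.6, 75.1, 33.4]
tool_rot: [-0.399, 0.401, -0.583, 0.584]
contact_force: [0.0, -0.2, -1.4]
gripper_width: 0.19
```

```bash
python3 - <<'E'
from h import *
rel(*slot(-77,30)); rel(*slot(-240,30))
E
```

```text
t 13.58 at [567.6  75.1  33.4] F [ 0.  -0.2 -1.4] w 0.19 q [-0.06  0.51  1.72 -0.    0.91  0.31]
shift [-1.2  0.7  0.4] turn [0.001 0.001 0.003]
t 13.58 at [567.6  75.1  33.4] F [ 0.  -0.2 -1.4] w 0.19 q [-0.06  0.51  1.72 -0.    0.91  0.31]
shift [161.8   1.1   0.3] turn [0.001 0.001 0.003]
```

Call:
{"name": "jog_arm", "arguments": {
  "motion": [
    [[8, 0.5, 0.3, 0, 0, 0, -1], [16, 0.5, 0.3, 0, 0, 0, -1], [24, 0.5, 0.3, 0, 0, 0, -1], [32, 0.5, 0.3, 0, 0, 0, -1], [40, 0.5, 0.3, 0, 0, 0, -1], [48, 0.5, 0.3, 0, 0, 0, -1], [56, 0.5, 0.3, 0, 0, 0, -1], [64, 0.5, 0.3, 0, 0, 0, -1]]
  ]
}}

```text
time_s: 14.25
eef_pos: [544.5, 14.4, 33.1]
tool_rot: [-0.399, 0.401, -0.583, 0.584]
contact_force: [-0.3, 1.3, -1.4]
gripper_width: 0.191
```

```bash
python3 - <<'E'
from h import *
s=get_state();print(s['contact_force']@DX,s['contact_force']@DY)
rel(*slot(-240,30.5))
E
```

```text
1.0548248134059168 0.7573588544933083
t 14.25 at [544.5  14.4  33.1] F [-0.3  1.3 -1.4] w 0.191 q [-0.18  0.48  1.79 -0.    0.88  0.2 ]
shift [96.9  0.2  0.1] turn [0.001 0.    0.003]
```

Drag of about 1 N against the pull, fitting the tray. Continue.

Call:
{"name": "jog_arm", "arguments": {
  "motion": [
    [[10, 0.2, 0.1, 0, 0, 0, -1], [20, 0.2, 0.1, 0, 0, 0, -1], [30, 0.2, 0.1, 0, 0, 0, -1], [40, 0.2, 0.1, 0, 0, 0, -1], [50, 0.2, 0.1, 0, 0, 0, -1], [58, 0.2, 0.1, 0, 0, 0, -1], [64, 0.2, 0.1, 0, 0, 0, -1], [68, 0.2, 0.1, 0, 0, 0, -1]]
  ]
}}

```text
time_s: 14.92
eef_pos: [519.7, -49.9, 33.1]
tool_rot: [-0.398, 0.4, -0.583, 0.584]
contact_force: [0.0, 1.2, -1.1]
gripper_width: 0.189
```

```bash
python3 - <<'E'
from h import *
rel(*slot(-240,30.5))
for c in('side','top'):
    im,d=camera(c);w=cloud(c,d)
    cv2.imwrite(f'pics/{c}14.png',cv2.resize(im[185:310,195:345] if c=='side' else im[150:250,180:320],None,fx=5,fy=5))
    Q=w-MOUTH; q=np.stack([Q@DX,Q@DY,Q[...,2]],-1)
    s=(q[...,0]>-140)&(q[...,0]<-4)&(abs(q[...,1])<50)&(q[...,2]>9)&(q[...,2]<25)
    print(c,s.sum(),np.percentile(q[s],[2,50,98],axis=0).round().tolist() if s.sum()>5 else '')
E
```

```text
t 14.92 at [519.7 -49.9  33.1] F [ 0.   1.2 -1.1] w 0.189 q [-0.31  0.45  1.85 -0.    0.85  0.07]
shift [28.  -0.  -0.1] turn [ 0.001 -0.     0.003]
side 59 [[-99.0, -40.0, 9.0], [-76.0, -1.0, 16.0], [-62.0, 35.0, 21.0]]
top 128 [[-87.0, -30.0, 9.0], [-40.0, 7.0, 14.0], [-5.0, 35.0, 21.0]]
```

View pics/side14.png

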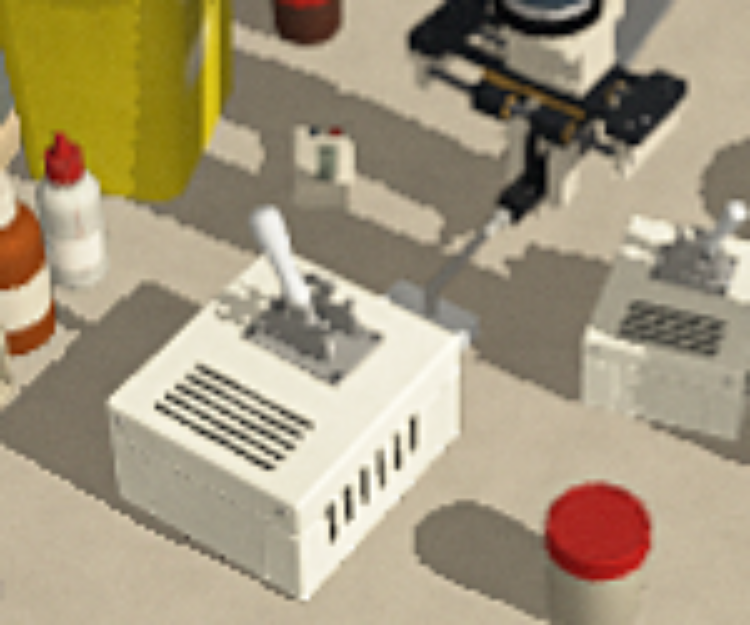

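View pics/top14.png

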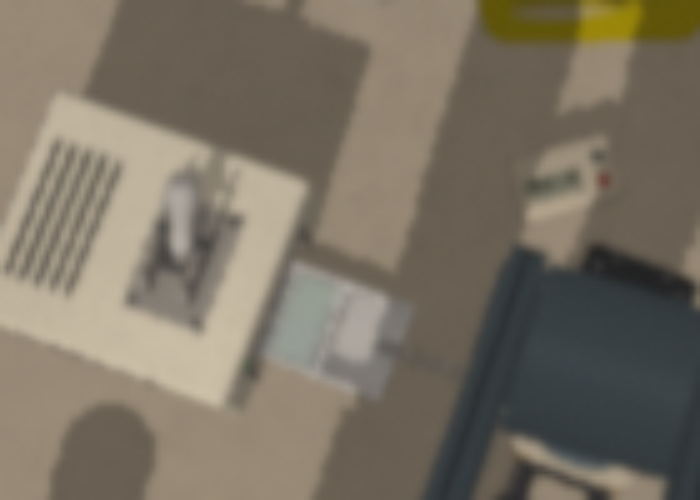

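The tray (top zoom (340,330)) follows the hook; its back end is just at the mouth. About 30 mm more.

Call:
{"name": "jog_arm", "arguments": {
  "motion": [
    [[8, 0, 0, 0, 0, 0, -1], [16, 0, 0, 0, 0, 0, -1], [22, 0, 0, 0, 0, 0, -1], [26, 0, 0, 0, 0, 0, -1], [29, 0, 0, 0, 0, 0, -1], [30, 0, 0, 0, 0, 0, -1], [30, 0, 0, 0, 0, 0, -1], [27, 0, 0, 0, 0, 0, -1]]
  ]
}}

```text
time_s: 15.68
eef_pos: [510.0, -75.3, 33.3]
tool_rot: [-0.398, 0.4, -0.583, 0.584]
contact_force: [-0.1, 0.7, -1.0]
gripper_width: 0.189
```

```bash
python3 - <<'E'
from h import *
rel(*slot(-240,30.5))
for c in('side','top'):
    im,d=camera(c);w=cloud(c,d)
    cv2.imwrite(f'pics/{c}15.png',cv2.resize(im[185:310,195:345] if c=='side' else im[150:250,180:320],None,fx=5,fy=5))
    Q=w-MOUTH; q=np.stack([Q@DX,Q@DY,Q[...,2]],-1)
    s=(q[...,0]>-140)&(q[...,0]<-4)&(abs(q[...,1])<50)&(q[...,2]>9)&(q[...,2]<25)
    print(c,s.sum(),np.percentile(q[s],[2,50,98],axis=0).round().tolist() if s.sum()>5 else '')
    print([(r['xy'],r['p']) for r in nets.landmark_of('tray_center',c)])
    for r in nets.landmark_of('tray_center',c):
        v=ray_z(c,r['xy'],8)-MOUTH; print('tray slot x,y',v@DX,v@DY)
E
```

```text
t 15.68 at [510.  -75.3  33.3] F [-0.1  0.7 -1. ] w 0.189 q [-0.36  0.44  1.86 -0.    0.85  0.01]
shift [ 0.8  0.1 -0.2] turn [ 0.001 -0.001  0.003]
side 119 [[-112.0, -31.0, 9.0], [-90.0, 3.0, 15.0], [-60.0, 35.0, 22.0]]
[([281.2, 249.1], 0.75)]
tray slot x,y -64.90174880936881 6.079286838661256
top 176 [[-112.0, -30.0, 9.0], [-65.0, 1.0, 14.0], [-23.0, 35.0, 20.0]]
[([254.3, 221.7], 0.94)]
tray slot x,y -69.30634771655019 10.583234336396902
```

View pics/top15.png

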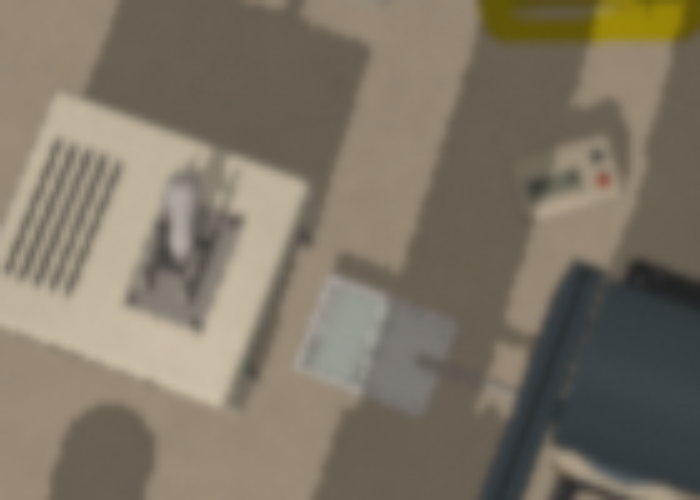

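Tray fully out (middle ≈ -67 mm). Back the hook off 6 mm and lift.

Call:
{"name": "jog_arm", "arguments": {
  "motion": [
    [[-6, 0, 0, 0, 0, 0, -1], [-6, 0, 0, 0, 0, 0, -1], [-6, -10, 0, 0, 0, 0, -1], [-6, -25, 0, 0, 0, 0, -1], [-6, -50, 0, 0, 0, 0, -1], [-6, -85, 0, 0, 0, 0, -1], [-6, -95, 0, 0, 0, 0, -1], [-6, -95, 0, 0, 0, 0, -1]]
  ]
}}

```text
time_s: 16.65
eef_pos: [514.8, -69.7, 132.0]
tool_rot: [-0.4, 0.399, -0.581, 0.586]
contact_force: [0.9, -0.9, -1.5]
gripper_width: 0.192
```

```bash
python3 - <<'E'
from h import *
Rg=R.from_quat([0.44039851,-0.55216948,0.55372468,-0.44107482]).as_matrix()
rel([504.9,-268.8,128.7],Rg)
c='top';im,d=camera(c);cv2.imwrite('pics/top16.png',cv2.resize(im[150:280,240:400],None,fx=5,fy=5))
c='side';im,d=camera(c);cv2.imwrite('pics/side16.png',cv2.resize(im[150:280,240:390],None,fx=5,fy=5))
E
```

```text
t 16.65 at [514.8 -69.7 132. ] F [ 0.9 -0.9 -1.5] w 0.192 q [-0.35  0.3   1.76 -0.    1.07  0.02]
shift [189.2   4.2  62.7] turn [-0.004 -0.145  0.003]
```

View pics/side16.png

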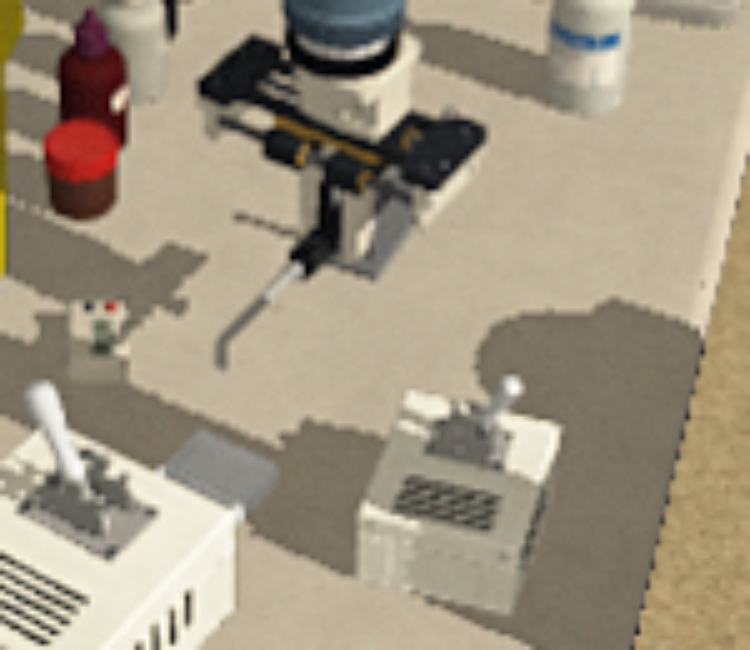

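Pick is free, tray lies flat. Back above the rest.

Call:
{"name": "jog_arm", "arguments": {
  "motion": [
    [[35, 0, 12, 0, -0.03, 0, -1], [70, 0, 24, 0, -0.06, 0, -1], [105, 1, 36, 0, -0.09, 0, -1], [140, 2, 48, 0, -0.12, 0, -1], [170, 3, 57, 0, -0.145, 0, -1], [189, 4, 63, 0, -0.145, 0, -1], [189, 4, 63, 0, -0.145, 0, -1], [189, 4, 63, 0, -0.145, 0, -1]]
  ]
}}

```text
time_s: 17.42
eef_pos: [501.3, -268.0, 122.4]
tool_rot: [0.439, -0.441, 0.555, -0.552]
contact_force: [0.0, 0.0, -1.4]
gripper_width: 0.191
```

Call:
{"name": "jog_arm", "arguments": {
  "motion": [
    [[0, 0, 0, 0, 0, 0, -1]]
  ]
}}

```text
time_s: 17.5
eef_pos: [500.6, -266.8, 121.1]
tool_rot: [0.439, -0.441, 0.556, -0.551]
contact_force: [1.0, 0.1, -1.3]
gripper_width: 0.19
```

```bash
python3 - <<'E'
from h import *
Rg=R.from_quat([0.44039851,-0.55216948,0.55372468,-0.44107482]).as_matrix()
rel([504.9,-268.8,128.7],Rg);rel([504.9,-268.8,75],Rg)
E
```

```text
t 17.5 at [ 500.6 -266.8  121.1] F [ 1.   0.1 -1.3] w 0.19 q [-0.68  0.4   1.65 -0.    1.1  -0.46]
shift [ 0.9 -7.6  4.6] turn [ 0.009 -0.003 -0.001]
t 17.5 at [ 500.6 -266.8  121.1] F [ 1.   0.1 -1.3] w 0.19 q [-0.68  0.4   1.65 -0.    1.1  -0.46]
shift [ 1.  46.1  5. ] turn [ 0.009 -0.003 -0.001]
```

Call:
{"name": "jog_arm", "arguments": {
  "motion": [
    [[1, 0, 4.6, 0.009, -0.003, 0, -1], [1, 10, 4.8, 0.009, -0.003, 0, -1], [1, 20, 5, 0.009, -0.003, 0, -1], [1, 32, 5, 0.009, -0.003, 0, -1], [1, 32, 5, 0.009, -0.003, 0, -1], [1, 32, 5, 0.009, -0.003, 0, -1]]
  ]
}}

```text
time_s: 18.0
eef_pos: [504.4, -267.6, 87.8]
tool_rot: [0.441, -0.441, 0.553, -0.552]
contact_force: [-0.2, -0.6, -1.0]
gripper_width: 0.192
```

```bash
python3 - <<'E'
from h import *
Rg=R.from_quat([0.44039851,-0.55216948,0.55372468,-0.44107482]).as_matrix()
rel([504.9,-268.8,49.5],Rg)
c='top';im,d=camera(c);cv2.imwrite('pics/top17.png',cv2.resize(im[190:280,300:400],None,fx=6,fy=6))
c='side';im,d=camera(c);cv2.imwrite('pics/side17.png',cv2.resize(im[140:220,260:360],None,fx=7,fy=7))
E
```

```text
t 18.0 at [ 504.4 -267.6   87.8] F [-0.2 -0.6 -1. ] w 0.192 q [-0.68  0.44  1.68  0.    1.03 -0.46]
shift [ 1.1 38.3  0.8] turn [ 0.003  0.001 -0.003]
```

View pics/side17.png

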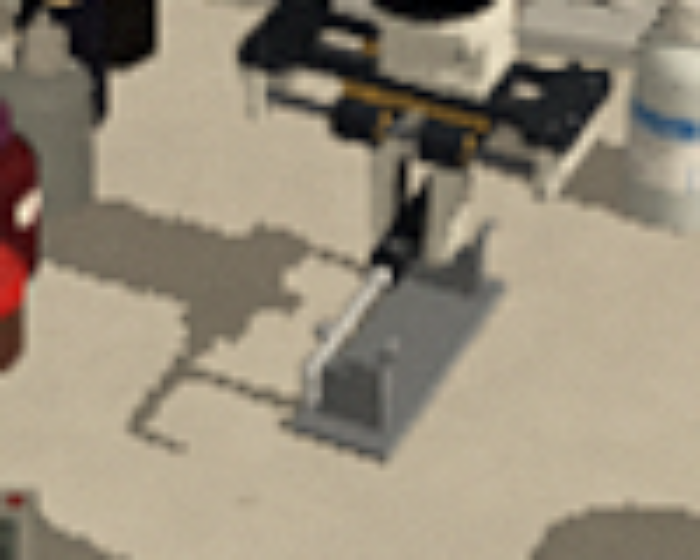

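View pics/top17.png

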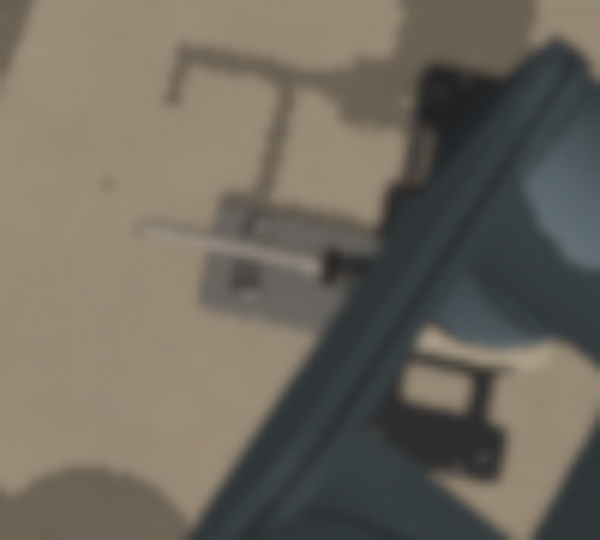

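Aligned over the rest; lowering.

Call:
{"name": "jog_arm", "arguments": {
  "motion": [
    [[1, 8, 0.8, 0.003, 0.001, -0.003, -1], [1, 16, 0.8, 0.003, 0.001, -0.003, -1], [1, 24, 0.8, 0.003, 0.001, -0.003, -1], [1, 32, 0.8, 0.003, 0.001, -0.003, -1], [1, 38, 0.8, 0.003, 0.001, -0.003, -1], [1, 38.5, 0.8, 0.003, 0.001, -0.003, -1], [1, 38.5, 0.8, 0.003, 0.001, -0.003, -1]]
  ]
}}

```text
time_s: 18.68
eef_pos: [505.5, -269.5, 49.9]
tool_rot: [-0.441, 0.44, -0.552, 0.554]
contact_force: [0.1, -0.7, -0.3]
gripper_width: 0.193
```

```bash
python3 - <<'E'
from h import *
Rg=R.from_quat([0.44039851,-0.55216948,0.55372468,-0.44107482]).as_matrix()
rel([504.9,-268.8,49],Rg)
c='side';im,d=camera(c);cv2.imwrite('pics/side18.png',cv2.resize(im[140:220,260:360],None,fx=7,fy=7))
E
```

```text
t 18.68 at [ 505.5 -269.5   49.9] F [ 0.1 -0.7 -0.3] w 0.193 q [-0.68  0.49  1.71  0.    0.94 -0.46]
shift [-0.6  0.9 -0.8] turn [-0.001 -0.001  0.001]
```

View pics/side18.png

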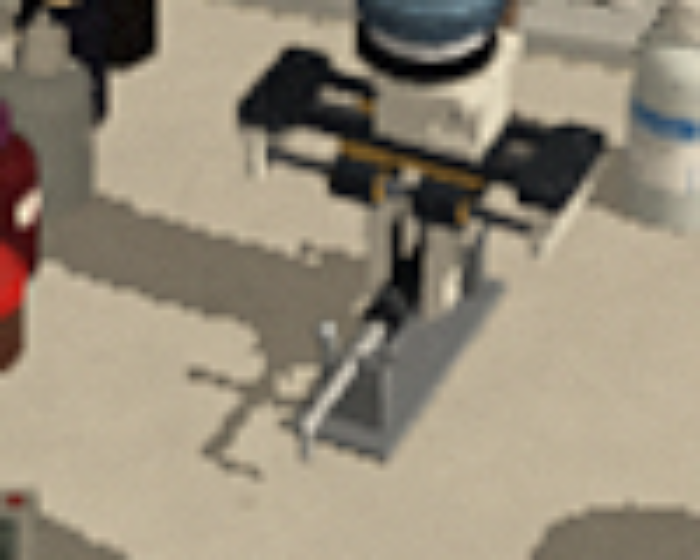

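The pick is seated between the prongs. Settle and open.

Call:
{"name": "jog_arm", "arguments": {
  "motion": [
    [[-0.5, 1.2, -0.8, 0, 0, 0, -1], [-0.5, 1.2, -0.8, 0, 0, 0, -1], [-0.5, 1.2, -0.8, 0, 0, 0, -0.5], [-0.5, 1.2, -0.8, 0, 0, 0, -0.3], [-0.5, 1.2, -0.8, 0, 0, 0, 0], [-0.5, 1.2, -0.8, 0, 0, 0, 0.3], [-0.5, 1.2, -0.8, 0, 0, 0, 0.5], [-0.5, 1.2, -0.8, 0, 0, 0, 0.6]]
  ]
}}

```text
time_s: 19.4
eef_pos: [505.2, -269.1, 49.3]
tool_rot: [-0.441, 0.44, -0.551, 0.555]
contact_force: [1.1, -0.1, 0.8]
gripper_width: 0.561
```

Call:
{"name": "jog_arm", "arguments": {
  "motion": [
    [[0, 0, 0, 0, 0, 0, 0.6], [0, 0, 0, 0, 0, 0, 0.6], [0, -20, 0, 0, 0, 0, 0.6], [0, -55, 0, 0, 0, 0, 0.6], [0, -90, 0, 0, 0, 0, 0.6], [0, -130, 0, 0, 0, 0, 0.6], [0, -150, 0, 0, 0, 0, 0.6], [0, -150, 0, 0, 0, 0, 0.6]]
  ]
}}

```text
time_s: 20.07
eef_pos: [507.0, -270.5, 205.3]
tool_rot: [-0.442, 0.439, -0.548, 0.558]
contact_force: [1.3, 0.4, -0.1]
gripper_width: 0.801
```

```bash
python3 - <<'E'
from h import *
s=get_state();print(s['time_s'],s['eef_pos'],s['gripper_width'],s['contact_force'])
R0=R.from_quat(np.roll(s['tool_rot'],-1)).as_matrix();print(R0.T@(np.array([300,-380,260])-s['eef_pos']))
c='side';im,d=camera(c);cv2.imwrite('pics/side19.png',cv2.resize(im[140:220,260:360],None,fx=7,fy=7))
E
```

```text
20.0667 [ 506.98341117 -270.46544979  205.29055414] 0.8009946361736406 [ 1.26128981  0.41818933 -0.12778948]
[ 153.36740925  -56.1889307  -176.50585119]
```

View pics/side19.png

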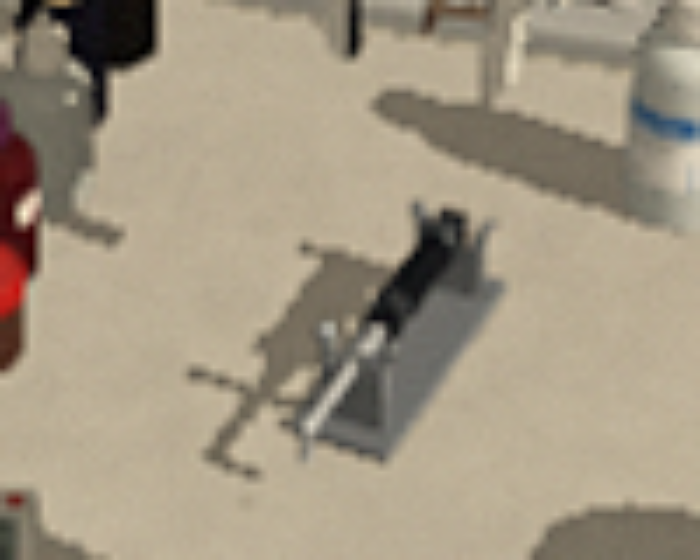

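Call:
{"name": "jog_arm", "arguments": {
  "motion": [
    [[0, -30, -30, 0, 0, 0, 0.6], [0, -50, -70, 0, 0, 0, 0.6], [0, -50, -110, 0, 0, 0, 0.6], [0, -50, -150, 0, 0, 0, 0.6], [0, -50, -150, 0, 0, 0, 0.6], [0, -50, -150, 0, 0, 0, 0.6]]
  ]
}}

```text
time_s: 20.62
eef_pos: [357.1, -234.5, 249.3]
tool_rot: [-0.441, 0.439, -0.55, 0.556]
contact_force: [1.3, -0.3, 0.7]
gripper_width: 0.802
```

```bash
python3 - <<'E'
from h import *
s=get_state();print(s['time_s'],s['eef_pos'],s['contact_force'])
for c in('side','top'):
    im,d=camera(c);w=cloud(c,d)
    cv2.imwrite(f'pics/{c}20.png',cv2.resize(im[140:330,190:390],None,fx=3.1,fy=3.1) if c=='side' else cv2.resize(im[140:290,170:430],None,fx=3,fy=3))
    g=im.max(-1);reg=(abs(w[...,0]-516)<75)&(abs(w[...,1]+230)<150)
    P=w[reg&(g<60)&(w[...,2]>40)&(w[...,2]<64)]
    if len(P)>20: print(c,'handle',len(P),P.mean(0).round(1),cv2.minAreaRect(P[:,:2].astype(np.float32)))
    Q=w[(w[...,2]>145)&(w[...,2]<205)&(np.hypot(w[...,0]-PIV[0],w[...,1]-PIV[1])<60)]-PIV
    q=np.c_[Q@DX,Q@DY,Q[:,2]];b=q@np.array([0,np.sin(-.4),np.cos(.4)]);lat=q@np.array([0,np.cos(.4),np.sin(.4)])
    k=abs(lat)<8; print('bat end along axis',np.percentile(b[k],[90,97,100]).round(1),'lat',lat[k].mean().round(1))
    if c=='side': 
        d0=np.load('side0.npy');w0=cloud(c,d0);Q=w0[(w0[...,2]>145)&(w0[...,2]<205)&(np.hypot(w0[...,0]-PIV[0],w0[...,1]-PIV[1])<60)]-PIV
        q=np.c_[Q@DX,Q@DY,Q[:,2]];b=q@np.array([0,np.sin(.4),np.cos(.4)]);print('start',np.percentile(b,[90,97,100]).round(1))
    for r in nets.landmark_of('tray_center',c):
        v=ray_z(c,r['xy'],8)-MOUTH; print('tray slot x,y',v@DX,v@DY,r['p'])
    for r in nets.landmark_of('bat_grip',c): print('bat',r['xy'],r['p'],'expected',proj(c,PIV+76*bat(.8)).round(1))
E
```

```text
20.6167 [ 357.07725795 -234.48468656  249.34447971] [ 1.34934322 -0.25639439  0.68186678]
side handle 88 [ 503.4 -265.7   53.3] ((503.0362854003906, -271.0927734375), (108.4417953491211, 25.915882110595703), 83.53858184814453)
bat end along axis [92.3 93.8 95.2] lat 2.5
start [93.  95.2 95.7]
tray slot x,y -65.48044701095185 2.775422178881624 0.77
bat [245.0, 230.3] 0.64 expected [[248.8 231.1]]
bat [340.7, 228.4] 0.62 expected [[248.8 231.1]]
top handle 165 [ 502.1 -276.8   54.3] ((503.5606384277344, -273.6733703613281), (102.08783721923828, 17.440662384033203), 75.94376373291016)
bat end along axis [92.5 93.5 93.7] lat 3.1
tray slot x,y -69.89437941906365 12.11064048660108 0.69
tray slot x,y 18.25031823958184 -228.23687822298822 0.48
tray slot x,y -427.71163999210546 -72.49409150867265 0.27
bat [214.8, 187.6] 0.57 expected [[215.7 188.6]]
bat [260.7, 281.6] 0.44 expected [[215.7 188.6]]
bat [292.9, 184.3] 0.43 expected [[215.7 188.6]]
```

View pics/side20.png

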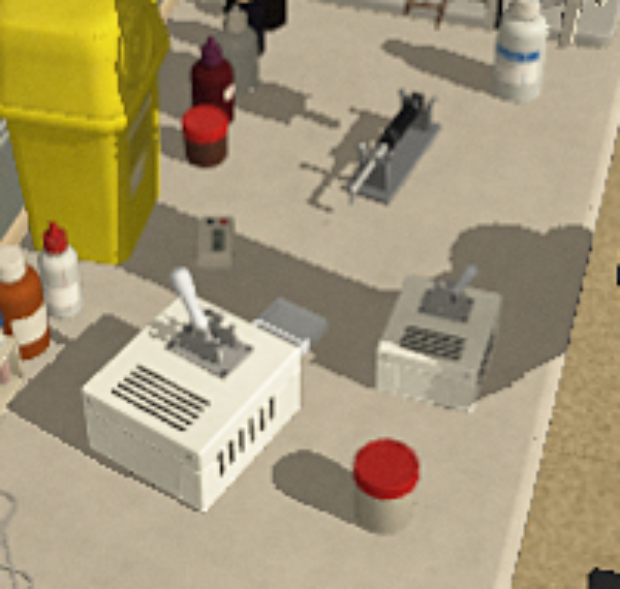

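View pics/top20.png

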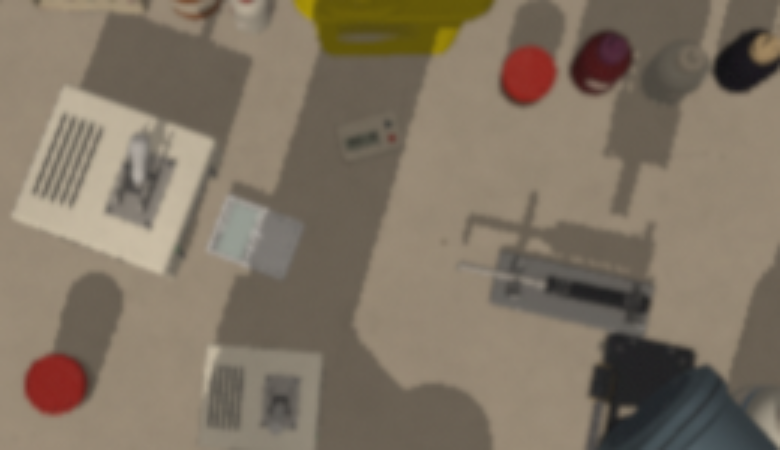

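All checks agree: the bat sits home at OFF (its end is as far along its axis as at the start), the tray lies outside the slot and the pick is in its rest. Handing in.

```bash
python3 -c "
from rig import workorder
print(workorder.close_job())"
```

```text
the job is handed in; nothing more can be done
None
```

The job is done and handed in at about 21 s of the 61 s allowed. No verdict was reported.

**What I did**
- **Toggle:** I pulled the bat out about 13.8 mm with 6.6 N axial force, which matches the spring. I then swung it over to OFF, eased it home and released it.
- **Tray:** I took the pick from its rest and set its hook in the tray's well. I drew the tray straight out with about 1 N of drag, holding only the pick handle.
- **Pick:** I laid it back in its rest and moved the arm clear.

**Last checks**
- **Toggle:** It leans to -y at about 0.8 rad. Its end measures 94–95 mm along its axis, against 95 mm at the start, so it looks sprung home. The depth is only good to about 2 mm, so I could not confirm the 3 mm limit more finely than that.
- **Tray:** Its middle is 65 to 70 mm before the mouth and it lies flat. The two cameras disagree on its sideways position, at 3 and 12 mm. I left that because sideways position is not judged.
- **Pick:** It lies in the rest with the hook down, within about 2 mm of where it first lay in the depth images.
- **Bystanders:** The ones in the last close-ups (timer, jar, buffer bottle, dropper) stand where they were. The culture dish was outside those close-ups, and the arm did not work near it.

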